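Roll test of mixer rollers

TASK

Sort these mixer rollers with the roll tester. First slide the hooded carriage fully home against its stop below the ramp, then let the rollers go at the top of the ramp: sound ones roll down into the carriage, worn ones stay on the ramp and go lying into the red reject tray. When all are sorted, slide the loaded carriage out fully to its other stop and let go of it, leaving the timer, marker and flask alone.

Things in the scene. Friction and masses are not known exactly. Their poses are not given: they have to be found in the camera images.
- tester: fixed roll tester: white board sloping 5.5 deg down along own +x, from x = 0 (surface z 53 mm) to x = 0.175 (36 mm); origin on the worktop under the middle of its upper edge, z up. 130 mm clear between side guides (18 mm high), 8 mm lip at the upper edge. Rollers lie with their axis along own y. Cross rails with the carriage beyond the foot
- ramp_release (a point): point on the board's surface, mid-width, 50 mm from the upper edge, 48 mm above the worktop: let a roller go with its axis over this point, along the tester's y, just touching the board. Axes as the tester's
- carriage (a joint): slide of the hooded carriage along the tester's y, in m: 0 = home against the stop below the ramp, its open side to the ramp's foot; 0.16 = fully out at the left stop (tester's +y). Friction about 2 N, stays where it is left
- carriage_mid (a point): middle of the carriage's floor, 20 mm above the worktop; axes as the tester's. Outside 122 (x) by 142 (y) mm, inside 119 by 130 mm, open only on its -x side, to the ramp; a clear hood covers it (top 89 mm above the worktop), so rollers get in only from the ramp. Floor slopes away from the ramp
- carriage_knob (a point): red upright knob on the hood, for sliding the carriage: cylinder 25 mm across, from 91 to 133 mm above the worktop; this point is on its axis at 115 mm
- reject_tray: loose red open tray, outside 165 (own x) by 215 (own y) by 30 mm high, walls and floor 5 mm, 0.5 kg; origin at the middle of its underside, z up. Three rollers fit side by side, axes along its x, at y = -0.06, 0 and 0.06
- roller_a: grey rubber mixer roller: sleeve 94 mm long, axle stubs to 110 mm overall, about 140 g. Sound: round, 32 mm across. Worn: six flats, 30 mm across flats, 35 mm across corners; does not keep rolling on the ramp, stays about where it is let go. Which are worn is not told. Origin mid-axis (15 to 16 mm above its support), own x along the axis. May be absent
- roller_b: grey rubber mixer roller: sleeve 94 mm long, axle stubs to 110 mm overall, about 140 g. Sound: round, 32 mm across. Worn: six flats, 30 mm across flats, 35 mm across corners; does not keep rolling on the ramp, stays about where it is let go. Which are worn is not told. Origin mid-axis (15 to 16 mm above its support), own x along the axis. May be absent
- roller_c: grey rubber mixer roller: sleeve 94 mm long, axle stubs to 110 mm overall, about 140 g. Sound: round, 32 mm across. Worn: six flats, 30 mm across flats, 35 mm across corners; does not keep rolling on the ramp, stays about where it is let go. Which are worn is not told. Origin mid-axis (15 to 16 mm above its support), own x along the axis. May be absent
- roller_d: grey rubber mixer roller: sleeve 94 mm long, axle stubs to 110 mm overall, about 140 g. Sound: round, 32 mm across. Worn: six flats, 30 mm across flats, 35 mm across corners; does not keep rolling on the ramp, stays about where it is let go. Which are worn is not told. Origin mid-axis (15 to 16 mm above its support), own x along the axis. May be absent
- roller_e: grey rubber mixer roller: sleeve 94 mm long, axle stubs to 110 mm overall, about 140 g. Sound: round, 32 mm across. Worn: six flats, 30 mm across flats, 35 mm across corners; does not keep rolling on the ramp, stays about where it is let go. Which are worn is not told. Origin mid-axis (15 to 16 mm above its support), own x along the axis. May be absent
- roller_f: grey rubber mixer roller: sleeve 94 mm long, axle stubs to 110 mm overall, about 140 g. Sound: round, 32 mm across. Worn: six flats, 30 mm across flats, 35 mm across corners; does not keep rolling on the ramp, stays about where it is let go. Which are worn is not told. Origin mid-axis (15 to 16 mm above its support), own x along the axis. May be absent
- timer: cream bench timer, 62x65x19 mm, a bystander; origin at the middle of its underside
- marker: white marker pen with a black cap, 131 mm long, 13 mm thick, a bystander lying in front of the tester; origin under its middle
- flask: conical flask with pink contents, 67 mm wide, 108 mm high, a bystander left of the tester; origin at the middle of its underside
There are look-alikes about, which are no part of the job. What is shaped like the roller_a but blue is not meant.

How it is judged:
On the way, in this order (a step that is already met when the one before it is completed fails the run):
1. the carriage is home against the stop below the ramp (value of joint carriage below 0.006 m), for 0.2 s.
2. every sound roller lies in the carriage, let through from the ramp, and every worn one in the reject tray, released, with the carriage still home (x of roller_a in the frame of carriage_mid between -0.058 and 0.058 m and y of roller_a in the frame of carriage_mid between -0.066 and 0.066 m and z of roller_a in the frame of carriage_mid between -0.01 and 0.06 m and angle between each of roller_a, roller_b, roller_c, roller_d, roller_e, roller_f's own x axis and vertical above 1 rad and linear speed of each of roller_a, roller_b, roller_c, roller_d, roller_e, roller_f below 0.05 m/s and contact force between the fingers and roller_a below 0.2 N and x of roller_b in the frame of reject_tray between -0.078 and 0.078 m and y of roller_b in the frame of reject_tray between -0.103 and 0.103 m and z of roller_b in the frame of reject_tray between -0.01 and 0.06 m and contact force between the fingers and roller_b below 0.2 N and x of roller_c in the frame of reject_tray between -0.078 and 0.078 m and y of roller_c in the frame of reject_tray between -0.103 and 0.103 m and z of roller_c in the frame of reject_tray between -0.01 and 0.06 m and contact force between the fingers and roller_c below 0.2 N and x of roller_d in the frame of carriage_mid between -0.058 and 0.058 m and y of roller_d in the frame of carriage_mid between -0.066 and 0.066 m and z of roller_d in the frame of carriage_mid between -0.01 and 0.06 m and contact force between the fingers and roller_d below 0.2 N and x of roller_e in the frame of reject_tray between -0.078 and 0.078 m and y of roller_e in the frame of reject_tray between -0.103 and 0.103 m and z of roller_e in the frame of reject_tray between -0.01 and 0.06 m and contact force between the fingers and roller_e below 0.2 N and x of roller_f in the frame of carriage_mid between -0.058 and 0.058 m and y of roller_f in the frame of carriage_mid between -0.066 and 0.066 m and z of roller_f in the frame of carriage_mid between -0.01 and 0.06 m and contact force between the fingers and roller_f below 0.2 N and value of joint carriage below 0.02 m), for 0.3 s.
At the end, for the whole second after the job is handed in: every sound roller lies inside the carriage, every worn one inside the reject tray (which stands flat on the worktop), all lying, at rest and released, and the carriage is within 7 mm of its outer stop (x of roller_a in the frame of carriage_mid between -0.058 and 0.058 m and y of roller_a in the frame of carriage_mid between -0.066 and 0.066 m and z of roller_a in the frame of carriage_mid between -0.01 and 0.06 m and angle between each of roller_a, roller_b, roller_c, roller_d, roller_e, roller_f's own x axis and vertical above 1 rad and linear speed of each of roller_a, roller_b, roller_c, roller_d, roller_e, roller_f below 0.05 m/s and contact force between the fingers and roller_a below 0.2 N and x of roller_b in the frame of reject_tray between -0.078 and 0.078 m and y of roller_b in the frame of reject_tray between -0.103 and 0.103 m and z of roller_b in the frame of reject_tray between -0.01 and 0.06 m and contact force between the fingers and roller_b below 0.2 N and x of roller_c in the frame of reject_tray between -0.078 and 0.078 m and y of roller_c in the frame of reject_tray between -0.103 and 0.103 m and z of roller_c in the frame of reject_tray between -0.01 and 0.06 m and contact force between the fingers and roller_c below 0.2 N and x of roller_d in the frame of carriage_mid between -0.058 and 0.058 m and y of roller_d in the frame of carriage_mid between -0.066 and 0.066 m and z of roller_d in the frame of carriage_mid between -0.01 and 0.06 m and contact force between the fingers and roller_d below 0.2 N and x of roller_e in the frame of reject_tray between -0.078 and 0.078 m and y of roller_e in the frame of reject_tray between -0.103 and 0.103 m and z of roller_e in the frame of reject_tray between -0.01 and 0.06 m and contact force between the fingers and roller_e below 0.2 N and x of roller_f in the frame of carriage_mid between -0.058 and 0.058 m and y of roller_f in the frame of carriage_mid between -0.066 and 0.066 m and z of roller_f in the frame of carriage_mid between -0.01 and 0.06 m and contact force between the fingers and roller_f below 0.2 N and value of joint carriage above 0.153 m and angle between reject_tray's own z axis and vertical below 0.1 rad and height (world z) of reject_tray below 0.01 m); the robot touches nothing.
It fails at once if the timer, marker or flask is moved by more than 30 mm (distance of any of timer, marker, flask from where it was at the start of the episode above 0.03 m).
It fails at once if the flask is tipped (angle between flask's own z axis and vertical above 0.5 rad).
Of roller_a, roller_b, roller_c, roller_d, roller_e, roller_f only 4 to 6 are there at a start; the rules pass over those that are not, and their reading is None.
At some moment in a run one of reject_tray may be knocked a few centimetres aside while the robot is not near it.
Once in a run the grip may slacken for a moment while it holds something.
It also fails if it takes over 210 s, if anything falls off the work surface, if the arm or the gripper's body presses on something with over 40 N, if the wrist force passes 120 N, or if a joint passes its speed limit or range.

ROBOT

A 7-joint arm with a two-finger parallel gripper is mounted at the origin on a cart in front of the work surface, level with it; the furniture and walls round the work are solid. World frame = base frame: x ahead of the robot, y to its left, z up, the work surface at z = 0. Lengths are in m, angles in rad, forces in N, time in s.
With the tool pointing down it reaches from about 0.35 to 0.9 m from the base axis. Payload 8.1 kg.
Tool frame: the origin (TCP) lies between the finger pads; the fingertips stand 8 mm ahead of it and the grasp point (between the pads) lies 11 mm behind it (arm.tcp_to_tips is the distance from the TCP to the fingertips, in m); z points along the fingers, x is the direction in which the jaws open and shut, and the axes are right-handed (so a half turn about z gives the same grasp; the last joint's range is limited). The gripper opens to 92 mm and grips with 3 to 60 N. Pads are 19 mm wide; open, the fingers measure 130 mm over their backs; the gripper's body (75 mm by 190 mm) begins 47 mm behind the grasp point.
Start: joints at [-1.289, 0.434, 0.025, 1.573, -0.012, 1.134, -0.075], TCP at [0.235, 0.579, 0.235] pointing down, gripper open.
Joint ranges: [-2.62, 2.62], [-0.44, 2.09], [-1.27, 1.32], [0.08, 2.57], [-1.32, 4.46], [0.12, 2], [-2.74, 2.74]. Speed limits (rad/s): [2.22, 2.22, 3.01, 3.01, 3.14, 3.14, 3.14].

INTERFACE

Orientations are given as a rotation vector (axis times angle).
In Python, from cell import arm, eyes gives the robot as it stands.
- The arm moves only by the tool play_rows, never from a script. Its argument "rows" is a list of rows, each a list of 3 entries, a list of its own where there are three numbers: the shift along the tool's x, y, z each as a share of 50 cm, from -1 to 1, then the turn, a rotation vector about the tool's x, y, z each as a share of 60 degrees, from -1 to 1, then the opening, from -1 (shut) to 1 (fully open), so that 0 is half open. In form: [[[dx, dy, dz], [ax, ay, az], grip], ...]. A call has 1 to 10 rows; each row is the pose to reach, as a shift and turn from the pose commanded when the call began, along the tool's axes at that moment; what a row does not reach only later rows make up. A row lasts 1/10 s, in which the tool goes at most 50 mm and 8.59 degrees, less where a joint would pass 70% of its speed; a pose out of reach is approached as far as the arm can. A call with a number of a shift or a turn outside -1 to 1 is refused whole. A call with a gripper value outside its range is refused whole. The fingers move at their own pace and stop on an object; "newtons" is the grip in N (left out, the last holds). Time passes only in rows, so rows that repeat a pose let the fingers close. It gives the time, the measured TCP pose, the force and the opening at its end, in the units of the state.
- arm.observe(): the state, without advancing time (a new reading comes with each control period).
- eyes.get_image(name): name is "scene" or "top" or "wrist"; returns (picture, depth): 384x512x3 uint8, red, green, blue; 384x512 float32, m along the optical axis (not along the pixel's ray), 0 where there is no reading.
- eyes.get_calibration(name): a dict with "intrinsics" (3x3 intrinsics, pixels), "k1" (the pictures are not rectified: a ray, as slopes to the right and down, at radius r is drawn at 1 + k1 r^2 times it, then the intrinsics apply), "R" (3x3) and "t" (3): a world point X has camera coordinates R X + t. Camera axes: x right, y down, z forward; pixel columns grow to the right and rows downward; lengths in m; the calibration is good to about 2 mm. A picture is of the moment at which its call begins: read the wrist's pose just before it. get_calibration takes no time and is no camera call; for the wrist camera it gives the pose at the moment of the call.
- arm.sign_off(): hands the job in, once; it reports no verdict.
The state is a dict: "clock": time; "joints": joint angles; "dq": joint speeds; "joint_efforts": joint torques, N m; "position": TCP position; "ee_rot": TCP orientation; "force": force on the tool from outside, world axes, zero at the start; "ft_torque": the same for the moment, N m; "width": opening from 0.0 (shut) to 1.0 (fully open).
Only numpy, scipy, OpenCV 4.12 (cv2) and the standard library are available. Lean on these libraries where they do the work, as an engineer would, in place of code of your own. Each camera call takes 0.05 s, during which the arm holds its last target.

## Working session

There is one attempt and no reset: what is moved stays moved. The work goes in short steps, Python scripts to look and compute and a tool call to move; the robot and the scene stay as the last step left them, time stands still between calls to the robot, and variables do not carry over. Pictures are saved under pics/ and viewed, and the job is handed in when it is done.

Besides the shell and the picture viewer there is one more tool, called after "Call:" by a JSON object that holds its "name" and its "arguments". play_rows: Moves the arm, as the interface text tells. Its arguments: {"type":"object","properties":{"rows":{"type":"array","items":{"type":"array"}},"newtons":{"type":"number"}},"required":["rows"]}

```bash
ls; mkdir -p pics
python3 - <<'E'
from cell import arm, eyes
import cv2
print(arm.observe())
for n in ["scene","top","wrist"]:
    c=eyes.get_calibration(n); print(n,c)
    im,d=eyes.get_image(n)
    cv2.imwrite(f"pics/{n}0.png",cv2.resize(im[:,:,::-1],(768,576)))
E
```

```text
pics
{'clock': 0.0, 'joints': array([-1.28858375,  0.43524851,  0.02496779,  1.57407307, -0.01157183,
        1.13402235, -0.07512637]), 'dq': array([ 0.00191378, -0.00160804, -0.00015247,  0.00089399, -0.00141084,
       -0.00057179,  0.00123704]), 'joint_efforts': array([ 2.07377234e-03, -6.67836714e+01,  9.86284576e-01, -3.14460397e+01,
       -6.03959640e-02,  4.25076485e-02,  1.30225581e-04]), 'position': array([0.23448717, 0.57880947, 0.23393836]), 'ee_rot': array([ 2.60444826e+00,  1.75498105e+00, -1.93234281e-03]), 'force': array([ 0.50699115, -0.24611035, -0.27992716]), 'ft_torque': array([ 0.03060904, -0.00057949, -0.01976547]), 'width': 0.9982101927372448}
scene {'intrinsics': array([[430.95089919,   0.        , 259.09084451],
       [  0.        , 430.95089919, 188.80253732],
       [  0.        ,   0.        ,   1.        ]]), 'k1': -0.06856052185285214, 'R': array([[ 0.78208883, -0.62278749, -0.021744  ],
       [-0.28121682, -0.3215808 , -0.90415866],
       [ 0.55610625,  0.71324717, -0.42664307]]), 't': array([-0.43963181,  0.25226061,  0.94905466])}
top {'intrinsics': array([[477.43387821,   0.        , 255.23926553],
       [  0.        , 477.43387821, 194.69747429],
       [  0.        ,   0.        ,   1.        ]]), 'k1': -0.17007770133656797, 'R': array([[ 0.02812006, -0.99955764, -0.00968442],
       [-0.99674739, -0.02730638, -0.07582221],
       [ 0.07552422,  0.01178505, -0.99707432]]), 't': array([-0.03108222,  0.5607702 ,  1.46318471])}
wrist {'intrinsics': array([[332.80755114,   0.        , 262.92929555],
       [  0.        , 332.80755114, 189.73846841],
       [  0.        ,   0.        ,   1.        ]]), 'k1': -0.0020045851599153376, 'R': array([[ 0.37534156,  0.92688568, -0.0012846 ],
       [ 0.88310367, -0.35719046,  0.3042086 ],
       [ 0.28150775, -0.11531657, -0.95260458]]), 't': array([-0.62301092, -0.03823549,  0.39185456])}
```

View pics/scene0.png

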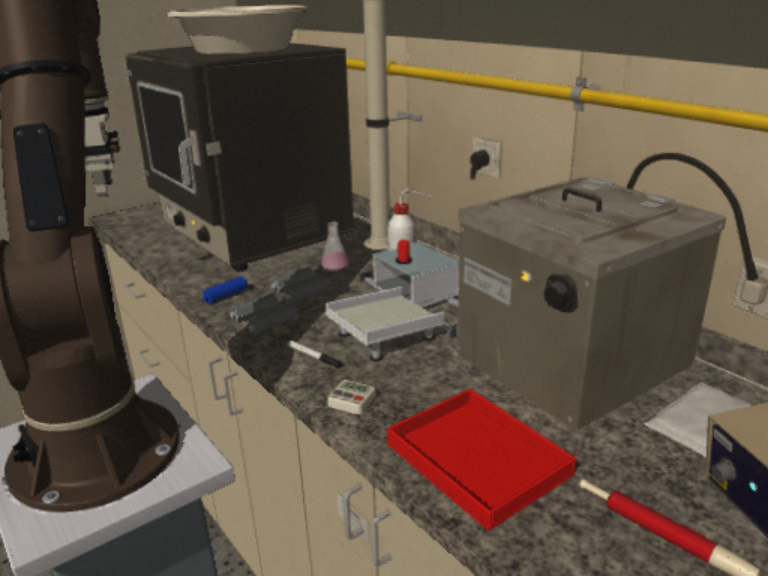

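View pics/top0.png

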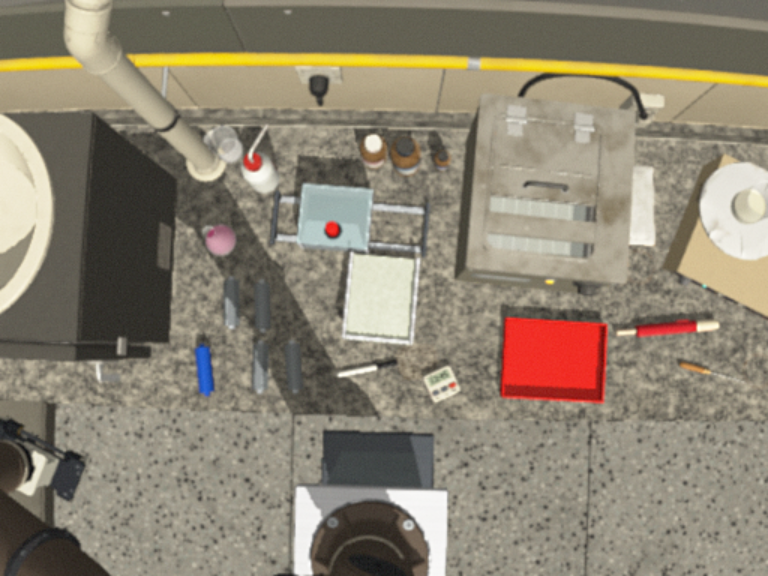

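View pics/wrist0.png

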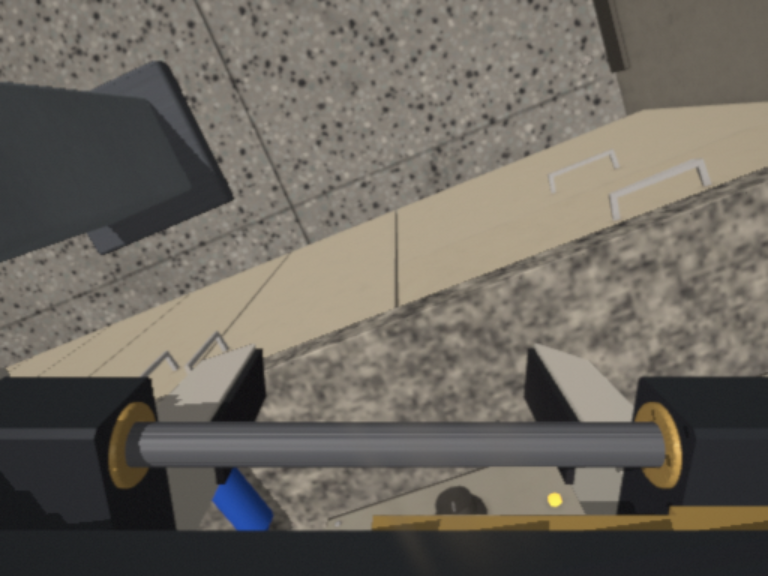

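```bash
cat > h.py <<'E'
from cell import arm, eyes
import cv2, numpy as np
from scipy.spatial.transform import Rotation as Ro
def ray(n,px,c=None):
    c=c or eyes.get_calibration(n)
    u=cv2.undistortPoints(np.array(px,float).reshape(-1,1,2),c['intrinsics'],np.array([c['k1'],0,0,0,0.]))[:,0]
    d=np.c_[u,np.ones(len(u))]@c['R']; o=-c['R'].T@c['t']
    return o,d
def onz(n,px,z,c=None):
    o,d=ray(n,px,c); return o+d*((z-o[2])/d[:,2])[:,None]
def crop(n,im,x0,x1,y0,y1,f,name):
    cv2.imwrite('pics/'+name,cv2.resize(im[y0:y1,x0:x1,::-1],None,fx=f,fy=f,interpolation=cv2.INTER_CUBIC))
def proj(n,X,c=None):
    c=c or eyes.get_calibration(n)
    r=cv2.Rodrigues(c['R'])[0]
    return cv2.projectPoints(np.array(X,float).reshape(-1,1,3),r,c['t'],c['intrinsics'],np.array([c['k1'],0,0,0,0.]))[0][:,0]
E
python3 - <<'E'
from h import *
im,d=eyes.get_image('top'); np.save('top0.npy',im); np.save('topd0.npy',d)
crop('top',im,120,310,110,280,4,'topc.png')
im,d=eyes.get_image('scene'); np.save('sc0.npy',im); np.save('scd0.npy',d)
crop('scene',im,120,320,140,280,4,'scc.png')
E
```

```text
(no output)
```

View pics/topc.png

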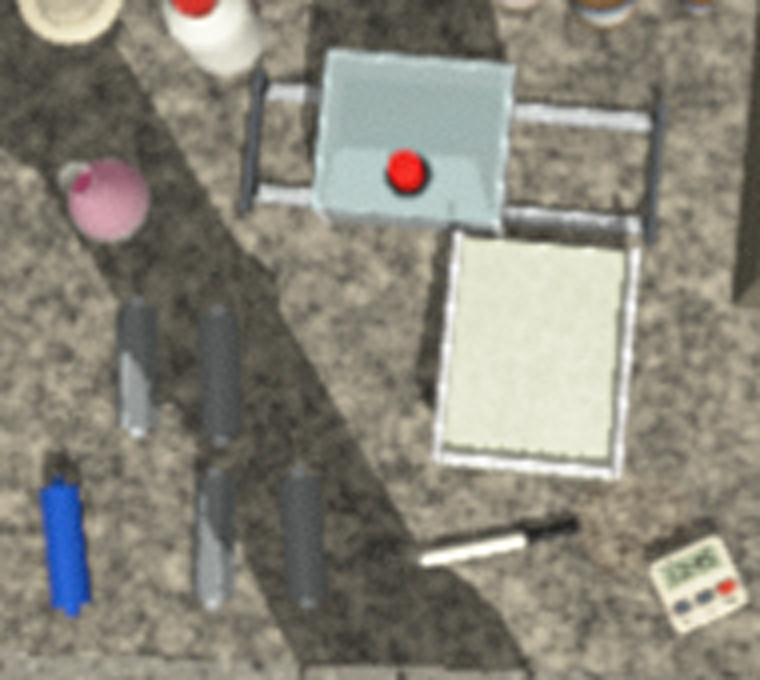

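View pics/scc.png

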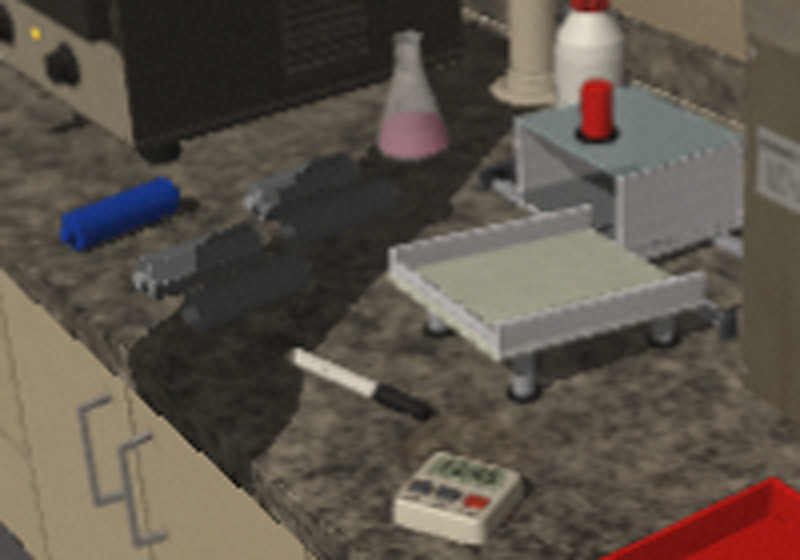

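Run:
```python
from h import *
np.set_printoptions(precision=4,suppress=True)
f=lambda l:np.array(l,float)/4+[120,110]-0.375
for nm,p in dict(r1=[(137,297),(139,435)],r2=[(219,303),(221,440)],r3=[(215,467),(212,607)],r4=[(298,463),(308,607)],blue=[(60,478),(72,612)]).items():
    w=onz('top',f(p),0.016); v=w[0]-w[1]; print(nm,w.mean(0),np.linalg.norm(v),np.degrees(np.arctan2(v[1],v[0])))
w=onz('top',f([(435,462),(620,475)]),0.071);w2=onz('top',f([(455,232),(637,238)]),0.054);print('tester',w,w2,np.linalg.norm(w[0]-w[1]))
a=onz('top',f([(330,50),(515,66),(502,228),(316,218)]),0.089);print('hood',a,a.mean(0))
print('knob',onz('top',f([(406,172)]),0.133))
print('marker',onz('top',f([(420,560),(578,525)]),0.007)); print('timer',onz('top',f([(700,583)]),0.01));print('flask',onz('top',f([(110,200)]),0.03))
im=np.load('top0.npy').astype(int)
m=((im[:,:,0]>120)&(im[:,:,1]<60)&(im[:,:,2]<60)).astype(np.uint8)
cs,_=cv2.findContours(m,cv2.RETR_EXTERNAL,cv2.CHAIN_APPROX_NONE)
for c in cs:
    if cv2.contourArea(c)>1000:
        b=cv2.boxPoints(cv2.minAreaRect(c)); print(b, onz('top',b,0.03), onz('top',b,0.03).mean(0));
```

```text
r1 [0.5329 0.3022 0.016 ] 0.10887207388358996 3.3262889744249127
r2 [0.5305 0.2367 0.016 ] 0.10767457763881531 3.139236936710948
r3 [0.4009 0.237  0.016 ] 0.10919550323555603 0.7628886211872945
r4 [0.4048 0.1667 0.016 ] 0.11224691249742487 5.9076241896759125
blue [0.3904 0.3543 0.016 ] 0.10560906227949235 7.4041570616775285
tester [[ 0.4641  0.0618  0.071 ]
 [ 0.4583 -0.0769  0.071 ]] [[ 0.6401  0.0533  0.054 ]
 [ 0.6392 -0.0858  0.054 ]] 0.13877653179974755
hood [[0.7718 0.1504 0.089 ]
 [0.7627 0.0102 0.089 ]
 [0.6394 0.0162 0.089 ]
 [0.6434 0.1557 0.089 ]] [0.7043 0.0831 0.089 ]
knob [[0.6726 0.0856 0.133 ]]
marker [[ 0.3879  0.0754  0.007 ]
 [ 0.4188 -0.0471  0.007 ]]
timer [[ 0.3763 -0.1432  0.01  ]]
flask [[0.662  0.3275 0.03  ]]
[[332.8561 263.3035]
 [336.1479 210.6342]
 [404.6926 214.9183]
 [401.4008 267.5876]] [[ 0.3557 -0.2603  0.03  ]
 [ 0.5182 -0.2672  0.03  ]
 [ 0.5102 -0.4844  0.03  ]
 [ 0.346  -0.4764  0.03  ]] [ 0.4325 -0.3721  0.03  ]
```

```bash
cat >> h.py <<'E'
np.set_printoptions(precision=4,suppress=True)
def go(pos,yaw,pitch=0,verbose=True,base=None):
    """shares to reach pos with tool x at world angle yaw(deg), pointing down"""
    s=base or arm.observe(); R0=Ro.from_rotvec(s['ee_rot']).as_matrix()
    a=np.radians(yaw); R1=np.array([[np.cos(a),np.sin(a),0],[np.sin(a),-np.cos(a),0],[0,0,-1]]).T.copy()
    R1=np.column_stack([[np.cos(a),np.sin(a),0],[np.sin(a),-np.cos(a),0],[0,0,-1]])
    R1=R1@Ro.from_euler('y',pitch,degrees=True).as_matrix()
    sh=R0.T@(np.array(pos)-s['position'])/0.5
    t=Ro.from_matrix(R0.T@R1).as_rotvec()/np.radians(60)
    print('now',s['position'],'yaw',np.degrees(np.arctan2(R0[1,0],R0[0,0])),'w',round(s['width'],4),'F',s['force'],'t',round(s['clock'],2),'q7',s['joints'][6])
    print('SHIFT',sh.round(4),'TURN',t.round(4),'rows',max(np.linalg.norm(sh)*10,np.linalg.norm(t)*60/8.59).round(1))
E
python3 - <<'E'
from h import *
go((0.30,0.22,0.25),87.4)
E
```

```text
now [0.2346 0.5791 0.2344] yaw 67.94899244739452 w 1.002 F [-0.5983  0.3463  0.3005] t 0.25 q7 -0.07507937606390942
SHIFT [-0.6165  0.3909 -0.0308] TURN [-0.0001  0.0006 -0.3242] rows 7.3
```

Call:
{"name": "play_rows", "arguments": {"rows": [[[-0.616,0.39,-0.03],[0,0,-0.324],1],[[-0.616,0.39,-0.03],[0,0,-0.324],1],[[-0.616,0.39,-0.03],[0,0,-0.324],1],[[-0.616,0.39,-0.03],[0,0,-0.324],1],[[-0.616,0.39,-0.03],[0,0,-0.324],1],[[-0.616,0.39,-0.03],[0,0,-0.324],1],[[-0.616,0.39,-0.03],[0,0,-0.324],1],[[-0.616,0.39,-0.03],[0,0,-0.324],1],[[-0.616,0.39,-0.03],[0,0,-0.324],1]], "newtons": 15}}

```text
clock: 1.15
position: [0.3001, 0.2183, 0.2501]
ee_rot: [2.276, 2.165, 0.001]
force: [0.6, 0.2, 0.3]
width: 0.997
```

Run:
```python
from h import *
go((0.673,0.086,0.20),87.4)
im,d=eyes.get_image('top'); crop('top',im,120,310,110,280,4,'t1.png')
```

```text
now [0.3001 0.2183 0.2501] yaw 87.14898013641759 w 0.997 F [0.6395 0.1562 0.2966] t 1.15 q7 0.747167168145846
SHIFT [-0.2272  0.7579  0.1004] TURN [ 0.0005 -0.0005 -0.0042] rows 8.0
```

Call:
{"name": "play_rows", "arguments": {"rows": [[[-0.227,0.758,0.1],[0,0,-0.004],1],[[-0.227,0.758,0.1],[0,0,-0.004],1],[[-0.227,0.758,0.1],[0,0,-0.004],1],[[-0.227,0.758,0.1],[0,0,-0.004],1],[[-0.227,0.758,0.1],[0,0,-0.004],1],[[-0.227,0.758,0.1],[0,0,-0.004],1],[[-0.227,0.758,0.1],[0,0,-0.004],1],[[-0.227,0.758,0.1],[0,0,-0.004],1],[[-0.227,0.758,0.1],[0,0,-0.004],1],[[-0.227,0.758,0.1],[0,0,-0.004],1]]}}

```text
clock: 2.2
position: [0.6736, 0.0912, 0.1977]
ee_rot: [-2.265, -2.175, 0.003]
force: [-1.0, 0.1, 0.1]
width: 1.002
```

Run:
```python
from h import *
print((proj('scene',[[0.6726,0.0856,0.133],[0.514,-0.010,0.048]])-[120,140])*4)
go((0.673,0.086,0.109),87.4)
im,d=eyes.get_image('wrist'); cv2.imwrite('pics/w1.png',im[:,:,::-1])
```

```text
[[595.5678  85.2946]
 [510.0366 291.6086]]
now [0.6736 0.0912 0.1977] yaw 87.65790238973605 w 1.0016 F [-1.0471  0.1054  0.1032] t 2.2 q7 1.4636354077701
SHIFT [-0.0104 -0.0005  0.1774] TURN [-0.002   0.0003  0.0043] rows 1.8
```

View pics/w1.png

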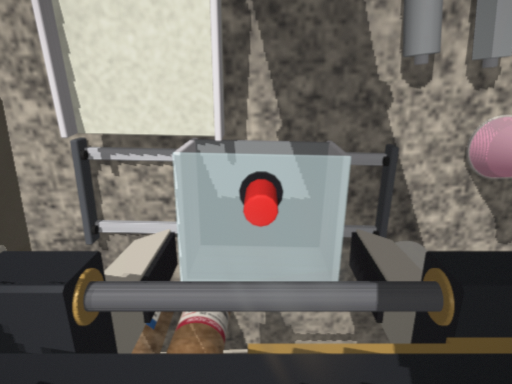

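Call:
{"name": "play_rows", "arguments": {"rows": [[[-0.01,0,0.09],[0,0,0],1],[[-0.01,0,0.178],[0,0,0],1],[[-0.01,0,0.178],[0,0,0],1],[[-0.01,0,0.178],[0,0,0],1],[[-0.01,0,0.178],[0,0,0],-1],[[-0.01,0,0.178],[0,0,0],-1],[[-0.01,0,0.178],[0,0,0],-1],[[-0.01,0,0.178],[0,0,0],-1],[[-0.01,0,0.178],[0,0,0],-1],[[-0.01,0,0.178],[0,0,0],-1]]}}

```text
clock: 3.25
position: [0.673, 0.0849, 0.1109]
ee_rot: [2.267, 2.175, 0.0]
force: [0.1, 0.6, 1.0]
width: 0.526
```

Call:
{"name": "play_rows", "arguments": {"rows": [[[0,0,0],[0,0,0],-1],[[0,0,0],[0,0,0],-1],[[0,0,0],[0,0,0],-1],[[0,0,0],[0,0,0],-1],[[0,0,0],[0,0,0],-1]]}}

```text
clock: 3.75
position: [0.6729, 0.0853, 0.1107]
ee_rot: [-2.266, -2.175, -0.0]
force: [0.2, 1.5, -0.7]
width: 0.271
```

Run:
```python
from h import *
go((0.673,0.086,0.109),87.4)
```

```text
now [0.6729 0.0853 0.1107] yaw 87.64480447970595 w 0.2714 F [ 0.1834  1.5286 -0.6784] t 3.75 q7 1.494590129882869
SHIFT [0.0014 0.0002 0.0033] TURN [-0.0002 -0.0003  0.0041] rows 0.0
```

Call:
{"name": "play_rows", "arguments": {"rows": [[[-0.03,0,0],[0,0,0.004],-1],[[-0.06,0,0],[0,0,0.004],-1],[[-0.09,0,0],[0,0,0.004],-1],[[-0.12,0,0],[0,0,0.004],-1],[[-0.15,0,0],[0,0,0.004],-1],[[-0.18,0,0],[0,0,0.004],-1],[[-0.18,0,0],[0,0,0.004],-1]]}}

```text
clock: 4.45
position: [0.667, -0.0102, 0.1106]
ee_rot: [-2.276, -2.165, 0.007]
force: [-8.8, -2.2, 6.1]
width: 0.267
```

Call:
{"name": "play_rows", "arguments": {"rows": [[[-0.01,0,0],[0,0,0],-1],[[-0.018,0,0],[0,0,0],-1],[[-0.018,0,0],[0,0,0],-1],[[-0.018,0,0],[0,0,0],-1]]}}

```text
clock: 4.85
position: [0.6666, -0.0167, 0.1106]
ee_rot: [-2.273, -2.166, 0.006]
force: [-8.8, -1.5, 6.1]
width: 0.267
```

Call:
{"name": "play_rows", "arguments": {"rows": [[[-0.008,-0.004,0],[0,0,0],-1],[[-0.016,-0.004,0],[0,0,0],-1],[[-0.016,-0.004,0],[0,0,0],-1],[[-0.016,-0.004,0],[0,0,0],-1]]}}

```text
clock: 5.25
position: [0.6665, -0.0178, 0.1106]
ee_rot: [-2.266, -2.171, -0.006]
force: [-1.8, 13.5, 0.1]
width: 0.273
```

Run:
```python
from h import *
go((0.673,0.086,0.109),87.4)
im,d=eyes.get_image('scene'); crop('scene',im,200,340,140,260,5,'s2.png')
```

```text
now [ 0.6665 -0.0178  0.1106] yaw 87.55322853440246 w 0.2726 F [-1.7861 13.4557  0.1191] t 5.25 q7 1.6497300242044808
SHIFT [0.208  0.0042 0.0043] TURN [-0.0003 -0.005   0.0026] rows 2.1
```

View pics/s2.png

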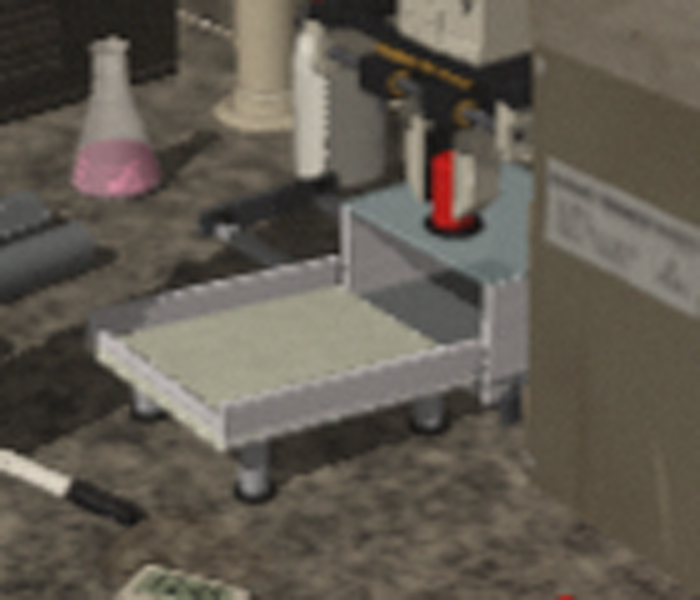

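Call:
{"name": "play_rows", "arguments": {"rows": [[[0.004,0,0],[0,0,0],0.3],[[0.004,0,0],[0,0,0],0.3],[[0.004,0,0],[0,0,0],0.3],[[0.004,0,0],[0,0,0],0.3],[[0.004,0,-0.1],[0,0,0],0.3],[[0.004,0,-0.2],[0,0,0],0.3],[[0.004,0,-0.25],[0,0,0],0.3],[[0.004,0,-0.25],[0,0,0],0.3]]}}

```text
clock: 6.1
position: [0.6689, -0.021, 0.2408]
ee_rot: [2.268, 2.165, 0.009]
force: [0.2, -0.4, -1.2]
width: 0.651
```

Run:
```python
from h import *
go((0.5305,0.2367,0.20),93)
```

```text
now [ 0.6689 -0.021   0.2408] yaw 87.33298736885388 w 0.6506 F [ 0.2393 -0.4091 -1.1693] t 6.1 q7 1.6146079500448203
SHIFT [ 0.5019 -0.3012  0.0791] TURN [ 0.0078  0.0002 -0.0945] rows 5.9
```

Call:
{"name": "play_rows", "arguments": {"rows": [[[0.5,-0.3,0],[0.007,0,-0.094],0.09],[[0.5,-0.3,0.05],[0.007,0,-0.094],0.09],[[0.5,-0.3,0.079],[0.007,0,-0.094],0.09],[[0.5,-0.3,0.079],[0.007,0,-0.094],0.09],[[0.5,-0.3,0.079],[0.007,0,-0.094],0.09],[[0.5,-0.3,0.079],[0.007,0,-0.094],0.09],[[0.5,-0.3,0.079],[0.007,0,-0.094],0.09],[[0.5,-0.3,0.079],[0.007,0,-0.094],0.09],[[0.5,-0.3,0.079],[0.007,0,-0.094],0.09]]}}

```text
clock: 7.0
position: [0.5288, 0.235, 0.196]
ee_rot: [-2.161, -2.274, 0.009]
force: [0.5, -0.2, 1.2]
width: 0.546
```

Run:
```python
from h import *
go((0.5305,0.2367,0.014),93)
im,d=eyes.get_image('wrist'); np.save('w.npy',im); cv2.imwrite('pics/w2.png',im[:,:,::-1])
P=[[0.5305,0.2367,0.016],[0.585,0.2395,.016],[0.476,0.234,.016]]
print(proj('wrist',P))
im,d=eyes.get_image('top'); crop('top',im,120,310,110,280,4,'t3.png')
```

```text
now [0.5288 0.235  0.196 ] yaw 92.91453279004527 w 0.5462 F [ 0.4865 -0.1529  1.2412] t 7.0 q7 1.2138311244805406
SHIFT [0.0035 0.0061 0.3639] TURN [-0.0068  0.0007 -0.0014] rows 3.6
[[265.8801 171.8292]
 [265.8042 221.2116]
 [266.0656 117.5168]]
```

View pics/w2.png

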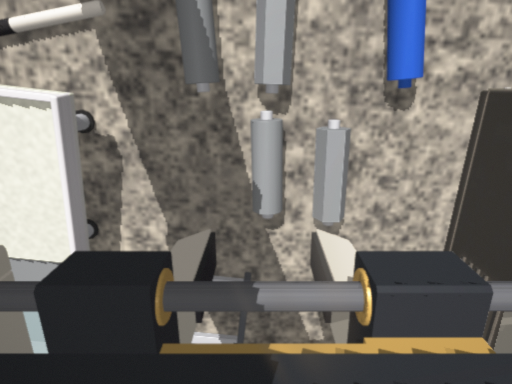

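View pics/t3.png

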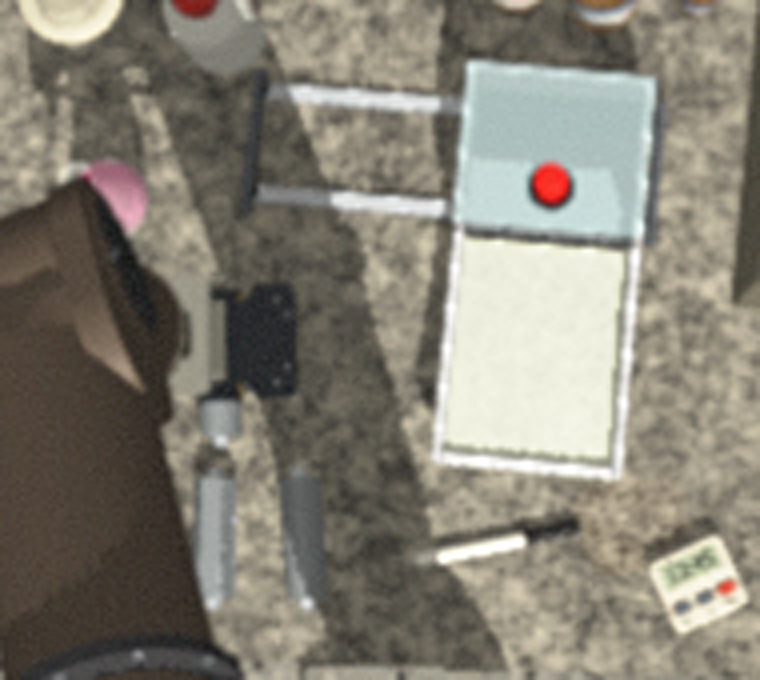

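Run:
```python
from h import *
for nm,p in dict(r2=[(267,111),(267,214)],r1=[(334,120),(329,222)]).items():
    w=onz('wrist',p,0.016);print(nm,w,w.mean(0),np.linalg.norm(w[0]-w[1]))
im=np.load('w.npy'); crop('w',im,170,440,0,240,3,'w2c.png')
```

```text
r2 [[0.4698 0.2347 0.016 ]
 [0.5768 0.2404 0.016 ]] [0.5233 0.2376 0.016 ] 0.10708350477842814
r1 [[0.4751 0.3006 0.016 ]
 [0.5826 0.3074 0.016 ]] [0.5289 0.304  0.016 ] 0.10772064624171838
```

View pics/w2c.png

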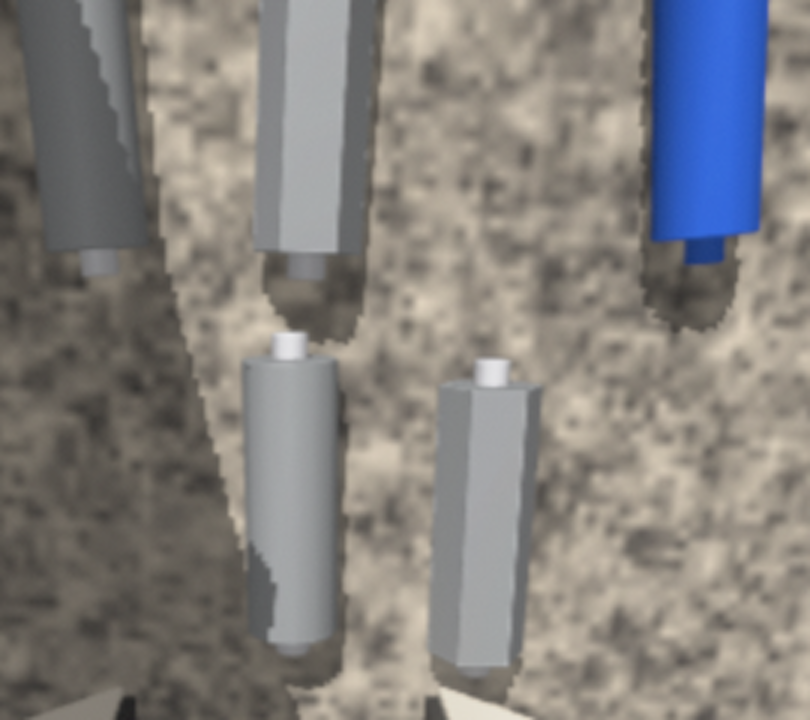

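Run:
```python
from h import *
go((0.526,0.2372,0.014),93)
```

```text
now [0.5291 0.2348 0.1962] yaw 92.8566531737862 w 0.5458 F [0.6146 0.0927 0.5497] t 7.1 q7 1.213588264976181
SHIFT [ 0.0051 -0.0035  0.3645] TURN [-0.0065  0.0003 -0.0024] rows 3.6
```

Call:
{"name": "play_rows", "arguments": {"rows": [[[0.005,-0.003,0.1],[-0.006,0,-0.002],0.09],[[0.005,-0.003,0.2],[-0.006,0,-0.002],0.09],[[0.005,-0.003,0.28],[-0.006,0,-0.002],0.09],[[0.005,-0.003,0.33],[-0.006,0,-0.002],0.09],[[0.005,-0.003,0.36],[-0.006,0,-0.002],0.09],[[0.005,-0.003,0.364],[-0.006,0,-0.002],0.09],[[0.005,-0.003,0.364],[-0.006,0,-0.002],0.09]]}}

```text
clock: 7.8
position: [0.5257, 0.2381, 0.0143]
ee_rot: [-2.161, -2.279, 0.001]
force: [0.3, 0.0, 0.3]
width: 0.546
```

Call:
{"name": "play_rows", "arguments": {"rows": [[[0,0,0],[0,0,0],-1],[[0,0,0],[0,0,0],-1],[[0,0,0],[0,0,0],-1],[[0,0,0],[0,0,0],-1],[[0,0,0],[0,0,0],-1],[[0,0,0],[0,0,0],-1]], "newtons": 20}}

```text
clock: 8.4
position: [0.5258, 0.2393, 0.0151]
ee_rot: [-2.159, -2.281, -0.001]
force: [-0.4, -1.4, 7.2]
width: 0.343
```

Run:
```python
from h import *
go((0.514,-0.0101,0.16),-2.6)
```

```text
now [0.5258 0.2393 0.0151] yaw 93.14246648057205 w 0.3433 F [-0.4497 -1.3783  7.1891] t 8.4 q7 1.2618126534766319
SHIFT [-0.4965 -0.0507 -0.2903] TURN [-0.0005 -0.001   1.5957] rows 11.1
```

Call:
{"name": "play_rows", "arguments": {"rows": [[[0,0,-0.1],[0,0,0],-1],[[0,0,-0.2],[0,0,0],-1],[[0,0,-0.29],[0,0,0],-1],[[-0.08,0,-0.29],[0,0,0.14],-1],[[-0.16,-0.01,-0.29],[0,0,0.28],-1],[[-0.24,-0.02,-0.29],[0,0,0.42],-1],[[-0.32,-0.03,-0.29],[0,0,0.56],-1],[[-0.4,-0.04,-0.29],[0,0,0.7],-1],[[-0.48,-0.05,-0.29],[0,0,0.84],-1],[[-0.496,-0.05,-0.29],[0,0,0.98],-1]]}}

```text
clock: 9.4
position: [0.5128, -0.0153, 0.1596]
ee_rot: [3.006, 0.909, -0.002]
force: [0.1, 0.2, -1.6]
width: 0.345
```

Run:
```python
from h import *
go((0.514,-0.0101,0.15),-2.6)
```

```text
now [ 0.5128 -0.0153  0.1596] yaw 33.63413470952036 w 0.3446 F [ 0.0625  0.1987 -1.6223] t 9.4 q7 0.7619665277241133
SHIFT [ 0.0079 -0.0074  0.0191] TURN [0.0009 0.0013 0.6039] rows 4.2
```

Call:
{"name": "play_rows", "arguments": {"rows": [[[0,0,0.019],[0,0,0.14],-1],[[0,0,0.019],[0,0,0.28],-1],[[0,0,0.019],[0,0,0.42],-1],[[0,0,0.019],[0,0,0.56],-1],[[0,0,0.019],[0,0,0.604],-1],[[0,0,0.019],[0,0,0.604],-1],[[0,0,0.019],[0,0,0.604],-1]]}}

```text
clock: 10.1
position: [0.5137, -0.0097, 0.1496]
ee_rot: [-3.141, 0.049, 0.002]
force: [0.5, 0.2, -1.0]
width: 0.339
```

Run:
```python
from h import *
go((0.514,-0.0101,0.064),-2.6)
im,d=eyes.get_image('wrist'); cv2.imwrite('pics/w3.png',im[:,:,::-1])
im,d=eyes.get_image('top'); crop('top',im,210,310,130,250,5,'t4.png')
```

```text
now [ 0.5137 -0.0097  0.1496] yaw -1.7716368205685724 w 0.3394 F [ 0.453   0.167  -0.9505] t 10.1 q7 0.23853535182923147
SHIFT [0.0008 0.0009 0.1713] TURN [-0.0004  0.0012  0.0138] rows 1.7
```

View pics/w3.png

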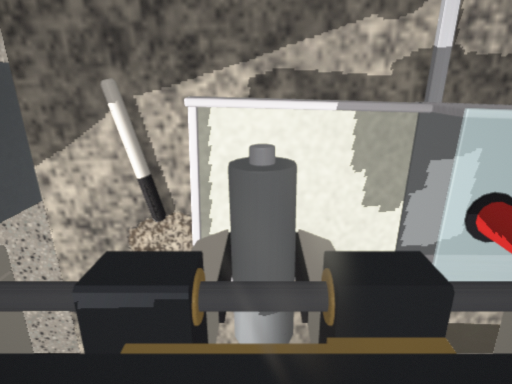

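View pics/t4.png

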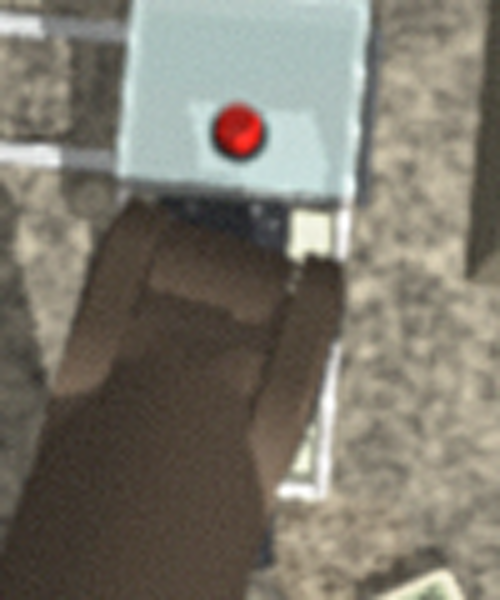

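Run:
```python
from h import *
p=onz('wrist',[(262,147),(262,163)],0.15); print(p, 'rel', p-arm.observe()['position'])
g=onz('wrist',[(200,106),(400,108)],0.066); print(g)
print(onz('wrist',[(190,107),(205,200)],0.06))
```

```text
[[0.5146 0.0443 0.15  ]
 [0.5144 0.0369 0.15  ]] rel [[0.0007 0.0541 0.0003]
 [0.0005 0.0467 0.0003]]
[[0.4724 0.0585 0.066 ]
 [0.609  0.0529 0.066 ]]
[[ 0.4642  0.0577  0.06  ]
 [ 0.4689 -0.0115  0.06  ]]
```

Call:
{"name": "play_rows", "arguments": {"rows": [[[0.001,0,0.06],[0,0,0.014],-1],[[0.001,0,0.12],[0,0,0.014],-1],[[0.001,0,0.15],[0,0,0.014],-1],[[0.001,0,0.164],[0,0,0.014],-1],[[0.001,0,0.168],[0,0,0.014],-1],[[0.001,0,0.168],[0,0,0.014],-1],[[0.001,0,0.168],[0,0,0.014],-1]]}}

```text
clock: 10.9
position: [0.515, -0.0099, 0.0665]
ee_rot: [-3.14, 0.075, -0.001]
force: [-0.2, -0.8, -1.0]
width: 0.339
```

Call:
{"name": "play_rows", "arguments": {"rows": [[[0,0,0.003],[0,0,0],-1],[[0,0,0.005],[0,0,0],-1],[[0,0,0.005],[0,0,0],-1]]}}

```text
clock: 11.2
position: [0.5144, -0.0098, 0.0633]
ee_rot: [-3.14, 0.075, 0.001]
force: [-0.5, 0.5, -2.0]
width: 0.344
```

Call:
{"name": "play_rows", "arguments": {"rows": [[[0,0,0.002],[0,0,0],-1],[[0,0,0.003],[0,0,0],-1],[[0,0,0.003],[0,0,0],-1]]}}

```text
clock: 11.5
position: [0.5145, -0.0099, 0.0624]
ee_rot: [-3.14, 0.075, 0.001]
force: [-4.0, 0.3, 11.4]
width: 0.342
```

Call:
{"name": "play_rows", "arguments": {"rows": [[[0,0,0],[0,0,0],-0.04],[[0,0,0],[0,0,0],-0.04],[[0,0,-0.02],[0,0,0],-0.04],[[0,0,-0.1],[0,0,0],-0.04],[[0,0,-0.2],[0,0,0],-0.04],[[0,0,-0.25],[0,0,0],-0.04],[[0,0,-0.25],[0,0,0],-0.04]]}}

```text
clock: 12.2
position: [0.5167, -0.0103, 0.1907]
ee_rot: [-3.139, 0.075, -0.009]
force: [0.2, 0.1, -0.5]
width: 0.475
```

Run:
```python
from h import *
im,d=eyes.get_image('wrist'); cv2.imwrite('pics/w4.png',im[:,:,::-1])
im,d=eyes.get_image('scene'); crop('scene',im,200,340,140,260,5,'s4.png')
go((0.46,0.167,0.185),95.5)
```

```text
now [ 0.5147 -0.0097  0.1873] yaw -2.7109584945398355 w 0.4767 F [-0.0544  0.059  -0.3719] t 12.3 q7 0.18683324855159805
SHIFT [-0.1259 -0.3479  0.0049] TURN [-0.0005 -0.001  -1.6368] rows 11.4
```

View pics/w4.png

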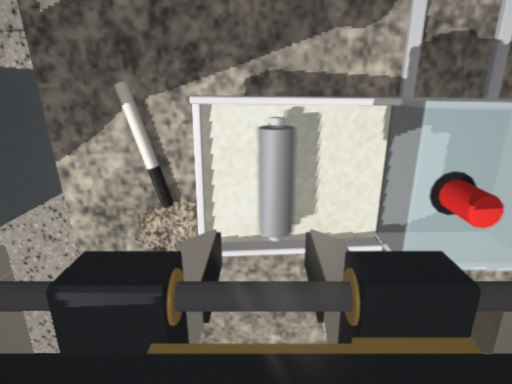

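View pics/s4.png

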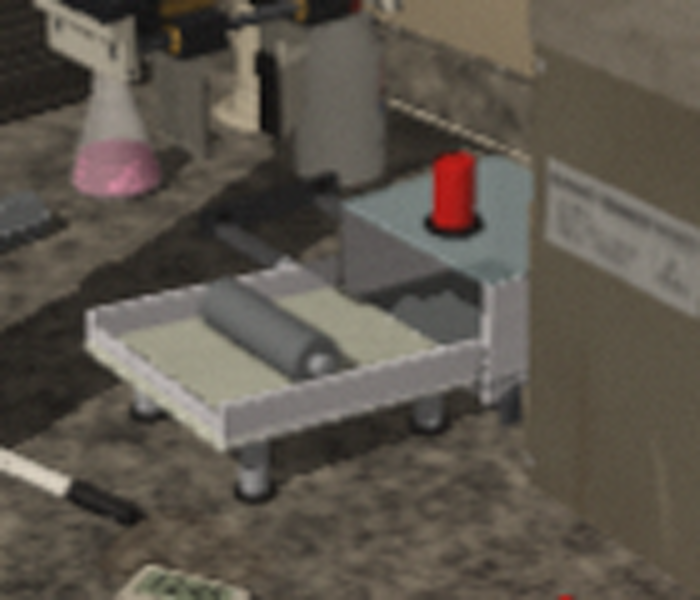

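Call:
{"name": "play_rows", "arguments": {"rows": [[[0,0,0],[0,0,-0.14],0.09],[[0,0,0],[0,0,-0.28],0.09],[[0,0,0],[0,0,-0.42],0.09],[[0,0,0],[0,0,-0.56],0.09],[[-0.02,-0.05,0],[0,0,-0.7],0.09],[[-0.1,-0.13,0],[0,0,-0.84],0.09],[[-0.15,-0.21,0],[0,0,-0.98],0.09],[[-0.2,-0.3,0],[0,0,-0.98],0.09],[[-0.22,-0.343,0],[0,0,-0.98],0.09],[[-0.22,-0.343,0],[0,0,-0.98],0.09]]}}

```text
clock: 13.3
position: [0.4101, 0.1702, 0.1857]
ee_rot: [-2.766, -1.485, 0.005]
force: [0.0, 0.3, 0.5]
width: 0.545
```

Run:
```python
from h import *
im,d=eyes.get_image('scene'); crop('scene',im,140,340,140,280,4,'s5.png')
go((0.403,0.167,0.19),95.5)
```

```text
now [0.4113 0.1679 0.1858] yaw 56.31581477249603 w 0.5421 F [ 0.2758 -0.1473 -0.0607] t 13.35 q7 0.5949385980701701
SHIFT [-0.0107 -0.0127 -0.0083] TURN [-0.0028  0.0013 -0.6531] rows 4.6
```

View pics/s5.png

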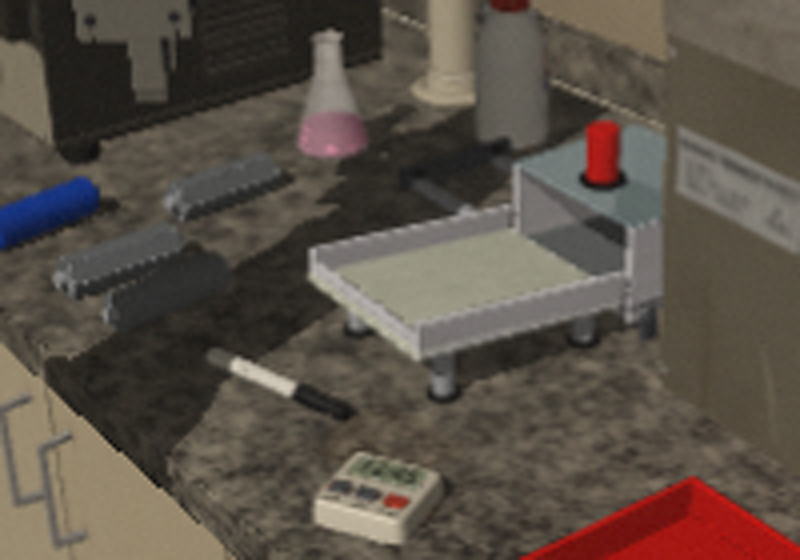

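Roller rolled off the ramp into the carriage (it is no longer on the board). Next the second round one, r4.

Call:
{"name": "play_rows", "arguments": {"rows": [[[-0.011,-0.013,0],[0,0,-0.14],0.09],[[-0.011,-0.013,0],[0,0,-0.28],0.09],[[-0.011,-0.013,0],[0,0,-0.42],0.09],[[-0.011,-0.013,0],[0,0,-0.56],0.09],[[-0.011,-0.013,0],[0,0,-0.653],0.09],[[-0.011,-0.013,0],[0,0,-0.653],0.09],[[-0.011,-0.013,0],[0,0,-0.653],0.09]]}}

```text
clock: 14.05
position: [0.4044, 0.1645, 0.1864]
ee_rot: [-2.122, -2.315, 0.003]
force: [-1.2, -0.2, -0.1]
width: 0.543
```

Run:
```python
from h import *
go((0.403,0.167,0.014),95.5)
im,d=eyes.get_image('wrist'); cv2.imwrite('pics/w5.png',im[:,:,::-1])
im,d=eyes.get_image('top'); crop('top',im,160,300,120,270,4,'t5.png')
```

```text
now [0.4044 0.1645 0.1864] yaw 94.96672934352559 w 0.5429 F [-1.1866 -0.1839 -0.1463] t 14.05 q7 1.2310323084434922
SHIFT [ 0.0054 -0.0018  0.3447] TURN [-0.0018  0.0003 -0.0089] rows 3.4
```

View pics/w5.png

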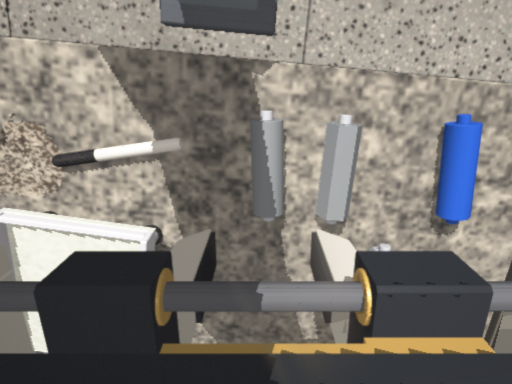

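View pics/t5.png

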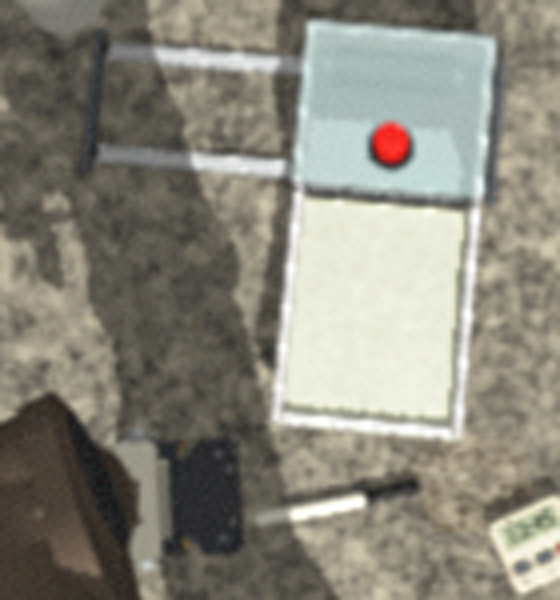

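Run:
```python
from h import *
for nm,p in dict(r4=[(267,111),(267,218)],r3=[(347,116),(329,222)]).items():
    w=onz('wrist',p,0.016);v=w[1]-w[0];print(nm,w,w.mean(0),np.linalg.norm(v),np.degrees(np.arctan2(v[1],v[0])))
go((0.4015,0.1675,0.014),95.5)
```

```text
r4 [[0.3454 0.1626 0.016 ]
 [0.4534 0.1726 0.016 ]] [0.3994 0.1676 0.016 ] 0.10854193624080552 5.271753279871536
r3 [[0.3433 0.2383 0.016 ]
 [0.4522 0.2375 0.016 ]] [0.3978 0.2379 0.016 ] 0.10895137542079009 -0.4717549541033932
now [0.4044 0.165  0.1866] yaw 95.051597609884 w 0.5472 F [-0.5607 -0.8004 -0.6534] t 14.15 q7 1.2314303152300365
SHIFT [ 0.0054 -0.0048  0.3452] TURN [-0.0014 -0.     -0.0075] rows 3.5
```

Call:
{"name": "play_rows", "arguments": {"rows": [[[0.005,-0.005,0.1],[0,0,-0.008],0.09],[[0.005,-0.005,0.2],[0,0,-0.008],0.09],[[0.005,-0.005,0.28],[0,0,-0.008],0.09],[[0.005,-0.005,0.32],[0,0,-0.008],0.09],[[0.005,-0.005,0.345],[0,0,-0.008],0.09],[[0.005,-0.005,0.345],[0,0,-0.008],0.09],[[0.005,-0.005,0.345],[0,0,-0.008],-1],[[0.005,-0.005,0.345],[0,0,-0.008],-1],[[0.005,-0.005,0.345],[0,0,-0.008],-1],[[0.005,-0.005,0.345],[0,0,-0.008],-1]]}}

```text
clock: 15.15
position: [0.402, 0.1684, 0.0151]
ee_rot: [-2.107, -2.329, -0.002]
force: [0.3, -0.0, 5.6]
width: 0.341
```

Call:
{"name": "play_rows", "arguments": {"rows": [[[0,0,0],[0,0,0],-1],[[0,0,0],[0,0,0],-1],[[0,0,0],[0,0,0],-1]]}}

```text
clock: 15.45
position: [0.402, 0.1684, 0.0151]
ee_rot: [-2.107, -2.329, -0.002]
force: [-0.3, -0.5, 7.5]
width: 0.342
```

Run:
```python
from h import *
go((0.514,-0.0101,0.16),-2.6)
```

```text
now [0.402  0.1684 0.0151] yaw 95.72630186644436 w 0.3424 F [-0.3046 -0.5401  7.4673] t 15.45 q7 1.382070856052758
SHIFT [-0.3772  0.1874 -0.2902] TURN [-0.0007 -0.0013  1.6388] rows 11.4
```

Call:
{"name": "play_rows", "arguments": {"rows": [[[0,0,-0.1],[0,0,0],-1],[[0,0,-0.2],[0,0,0],-1],[[0,0,-0.29],[0,0,0],-1],[[-0.04,0.02,-0.29],[0,0,0.14],-1],[[-0.1,0.05,-0.29],[0,0,0.28],-1],[[-0.16,0.08,-0.29],[0,0,0.42],-1],[[-0.23,0.115,-0.29],[0,0,0.56],-1],[[-0.3,0.15,-0.29],[0,0,0.7],-1],[[-0.36,0.18,-0.29],[0,0,0.84],-1],[[-0.377,0.187,-0.29],[0,0,0.98],-1]]}}

```text
clock: 16.45
position: [0.5149, -0.0142, 0.1597]
ee_rot: [2.984, 0.979, 0.001]
force: [-0.5, -0.3, -2.8]
width: 0.345
```

Run:
```python
from h import *
go((0.514,-0.0101,0.085),-2.6)
```

```text
now [ 0.5149 -0.0142  0.1597] yaw 36.336849823988274 w 0.3448 F [-0.5294 -0.2986 -2.8069] t 16.45 q7 0.8528890197954127
SHIFT [ 0.0034 -0.0078  0.1494] TURN [ 0.0014 -0.0005  0.6489] rows 4.5
```

Call:
{"name": "play_rows", "arguments": {"rows": [[[0,0,0],[0,0,0.14],-1],[[0,0,0],[0,0,0.28],-1],[[0,0,0],[0,0,0.42],-1],[[0,0,0],[0,0,0.56],-1],[[0,0,0],[0,0,0.655],-1],[[0,0,0],[0,0,0.655],-1],[[0,0,0.05],[0,0,0.655],-1],[[0,0,0.1],[0,0,0.655],-1],[[0,0,0.149],[0,0,0.655],-1],[[0,0,0.149],[0,0,0.655],-1]]}}

```text
clock: 17.45
position: [0.5112, -0.01, 0.0825]
ee_rot: [3.141, -0.06, -0.009]
force: [-0.3, 0.2, -0.6]
width: 0.345
```

Run:
```python
from h import *
go((0.514,-0.0101,0.0625),-2.6)
im,d=eyes.get_image('wrist'); cv2.imwrite('pics/w6.png',im[:,:,::-1])
```

```text
now [ 0.5112 -0.01    0.0825] yaw -2.20454709318524 w 0.3451 F [-0.3049  0.1958 -0.6318] t 17.45 q7 0.38262967506755996
SHIFT [ 0.0058 -0.0001  0.0399] TURN [0.0001 0.0056 0.0066] rows 0.4
```

View pics/w6.png

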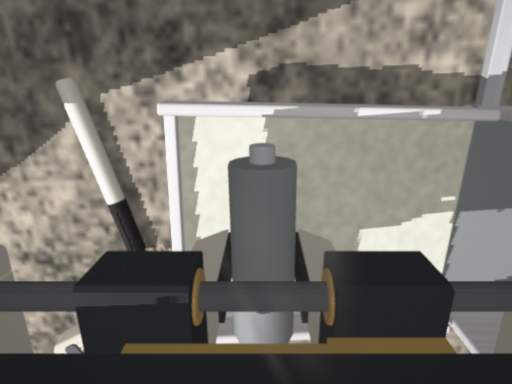

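Call:
{"name": "play_rows", "arguments": {"rows": [[[0.003,0,0.02],[0,0,0.005],-1],[[0.003,0,0.034],[0,0,0.005],-1],[[0.003,0,0.039],[0,0,0.005],-1],[[0.003,0,0.041],[0,0,0.005],-1],[[0.003,0,0.041],[0,0,0.005],-1]]}}

```text
clock: 18.0
position: [0.5149, -0.0103, 0.0643]
ee_rot: [-3.14, 0.073, 0.001]
force: [-0.0, -0.2, -2.1]
width: 0.343
```

Call:
{"name": "play_rows", "arguments": {"rows": [[[0,0,0.003],[0,0,0],-1],[[0,0,0.004],[0,0,0],-1],[[0,0,0.004],[0,0,0],-1]]}}

```text
clock: 18.3
position: [0.515, -0.0103, 0.0625]
ee_rot: [-3.14, 0.073, 0.001]
force: [-0.5, -0.0, 2.5]
width: 0.343
```

Touching; release and withdraw, then head to r1 (hex).

Call:
{"name": "play_rows", "arguments": {"rows": [[[0,0,0],[0,0,0],-0.04],[[0,0,0],[0,0,0],-0.04],[[0,0,-0.02],[0,0,0],-0.04],[[0,0,-0.1],[0,0,0],-0.04],[[0,0,-0.2],[0,0,0],-0.04],[[0,0,-0.25],[0,0,0],-0.04],[[0,0,-0.25],[0,0,-0.14],-0.04],[[0,0,-0.25],[0,0,-0.28],-0.04],[[0,0,-0.25],[0,0,-0.42],-0.04],[[0,0,-0.25],[0,0,-0.5],0.09]]}}

```text
clock: 19.3
position: [0.5149, -0.0105, 0.188]
ee_rot: [-3.05, -0.75, 0.0]
force: [-0.7, -0.4, 0.4]
width: 0.52
```

Run:
```python
from h import *
im,d=eyes.get_image('scene'); crop('scene',im,140,340,140,280,4,'s6.png')
go((0.53,0.3035,0.20),93.5)
```

```text
now [ 0.5149 -0.0106  0.188 ] yaw 27.814772827448017 w 0.5381 F [-0.7385  0.7997 -0.3303] t 19.35 q7 0.6978828004027143
SHIFT [ 0.3199 -0.5416 -0.0238] TURN [-0.0005 -0.0002 -1.0948] rows 7.6
```

View pics/s6.png

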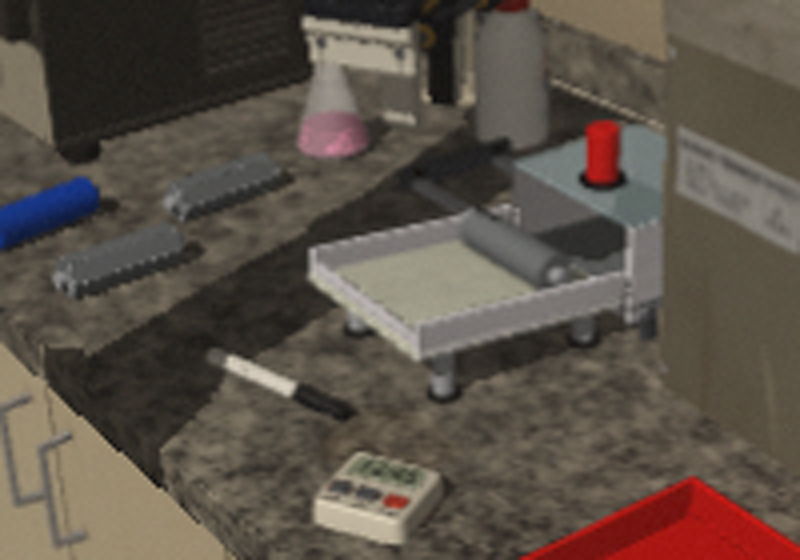

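Run:
```python
from h import *
print(onz('top',[(113,226),(117,125)],0.02))
print(onz('top',[(53,232)],0.3))
```

```text
[[0.4502 0.4305 0.02  ]
 [0.774  0.4352 0.02  ]]
[[0.4284 0.5054 0.3   ]]
```

Call:
{"name": "play_rows", "arguments": {"rows": [[[0.03,-0.06,-0.02],[0,0,-0.14],0.09],[[0.07,-0.13,-0.02],[0,0,-0.28],0.09],[[0.12,-0.2,-0.02],[0,0,-0.42],0.09],[[0.16,-0.28,-0.02],[0,0,-0.56],0.09],[[0.2,-0.35,-0.02],[0,0,-0.7],0.09],[[0.22,-0.39,-0.02],[0,0,-0.84],0.09],[[0.22,-0.4,-0.02],[0,0,-0.98],0.09]]}}

```text
clock: 20.05
position: [0.5204, 0.2218, 0.1974]
ee_rot: [-2.285, -2.154, -0.0]
force: [0.2, 0.0, 0.1]
width: 0.546
```

Run:
```python
from h import *
go((0.53,0.3035,0.20),93.5)
im,d=eyes.get_image('wrist'); cv2.imwrite('pics/w7.png',im[:,:,::-1])
im,d=eyes.get_image('scene'); crop('scene',im,240,340,160,240,7,'s7.png')
```

```text
now [0.5204 0.2218 0.1974] yaw 86.62130432161226 w 0.5459 F [0.2067 0.0287 0.1046] t 20.05 q7 1.1839451095720916
SHIFT [ 0.1644  0.0096 -0.0051] TURN [-0.0009 -0.001  -0.1146] rows 1.6
```

View pics/w7.png

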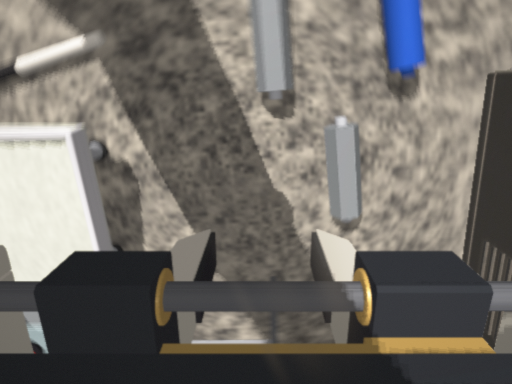

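View pics/s7.png

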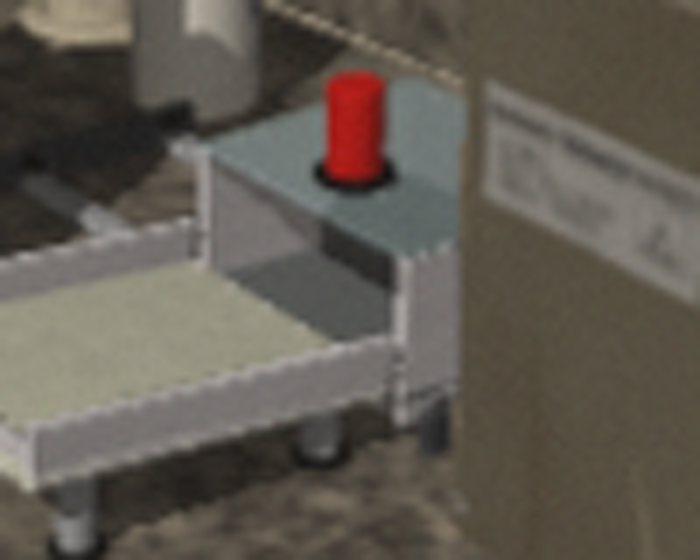

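Call:
{"name": "play_rows", "arguments": {"rows": [[[0.08,0.01,0],[0,0,-0.11],0.09],[[0.163,0.01,0],[0,0,-0.113],0.09],[[0.163,0.01,0],[0,0,-0.113],0.09],[[0.163,0.01,0],[0,0,-0.113],0.09],[[0.163,0.01,0],[0,0,-0.113],0.09]]}}

```text
clock: 20.65
position: [0.5317, 0.2969, 0.1974]
ee_rot: [-2.17, -2.272, 0.002]
force: [-0.3, -0.2, -0.5]
width: 0.548
```

Run:
```python
from h import *
im,d=eyes.get_image('wrist'); cv2.imwrite('pics/w8.png',im[:,:,::-1])
P=[[0.5305,0.303,0.016],[0.5845,0.3065,.016],[0.476,0.2997,.016]]
print(proj('wrist',P))
go((0.53,0.303,0.014),93.5)
```

```text
[[270.1144 168.0479]
 [270.7183 217.0546]
 [269.6805 113.5779]]
now [0.5318 0.2968 0.1974] yaw 92.6410544006381 w 0.5402 F [ 0.3312 -0.3078 -0.1827] t 20.7 q7 1.1809973127938282
SHIFT [ 0.0127 -0.0027  0.3669] TURN [-0.0008  0.0006 -0.0143] rows 3.7
```

View pics/w8.png

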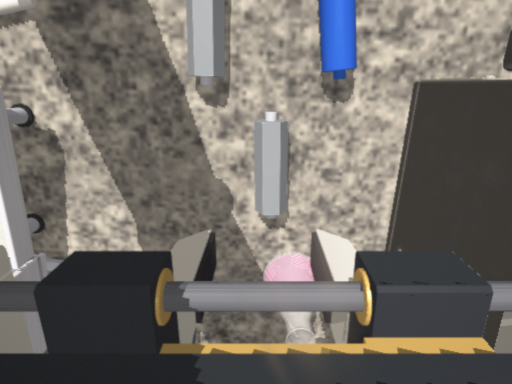

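Call:
{"name": "play_rows", "arguments": {"rows": [[[0.012,-0.004,0.1],[0,0,-0.014],0.09],[[0.012,-0.004,0.2],[0,0,-0.014],0.09],[[0.012,-0.004,0.29],[0,0,-0.014],0.09],[[0.012,-0.004,0.34],[0,0,-0.014],0.09],[[0.012,-0.004,0.367],[0,0,-0.014],0.09],[[0.012,-0.004,0.367],[0,0,-0.014],0.09],[[0.012,-0.004,0.367],[0,0,-0.014],-1],[[0.012,-0.004,0.367],[0,0,-0.014],-1],[[0.012,-0.004,0.367],[0,0,-0.014],-1],[[0.012,-0.004,0.367],[0,0,-0.014],-1]]}}

```text
clock: 21.7
position: [0.53, 0.3052, 0.0155]
ee_rot: [-2.148, -2.292, -0.004]
force: [-0.1, -0.2, 7.3]
width: 0.364
```

Call:
{"name": "play_rows", "arguments": {"rows": [[[0,0,0],[0,0,0],-1],[[0,0,0],[0,0,0],-1]]}}

```text
clock: 21.9
position: [0.53, 0.3052, 0.0155]
ee_rot: [-2.148, -2.293, -0.004]
force: [-0.8, 0.1, 7.9]
width: 0.363
```

Run:
```python
from h import *
go((0.514,-0.0101,0.16),-2.6)
```

```text
now [0.53   0.3052 0.0155] yaw 93.7379020011125 w 0.363 F [-0.8369  0.1166  7.8603] t 21.9 q7 1.2607186654787677
SHIFT [-0.6267 -0.0726 -0.2902] TURN [-0.0004 -0.0025  1.6056] rows 11.2
```

Call:
{"name": "play_rows", "arguments": {"rows": [[[0,0,-0.1],[0,0,0],-1],[[0,0,-0.2],[0,0,0],-1],[[-0.03,0,-0.29],[0,0,0],-1],[[-0.12,-0.01,-0.29],[0,0,0.14],-1],[[-0.21,-0.02,-0.29],[0,0,0.28],-1],[[-0.3,-0.03,-0.29],[0,0,0.42],-1],[[-0.39,-0.04,-0.29],[0,0,0.56],-1],[[-0.48,-0.05,-0.29],[0,0,0.7],-1],[[-0.57,-0.06,-0.29],[0,0,0.84],-1],[[-0.627,-0.073,-0.29],[0,0,0.98],-1]]}}

```text
clock: 22.9
position: [0.5128, -0.0141, 0.1596]
ee_rot: [3.001, 0.93, 0.001]
force: [0.9, 1.0, -1.6]
width: 0.361
```

Call:
{"name": "play_rows", "arguments": {"rows": [[[0,0,0],[0,0,0.14],-1],[[0,0,0],[0,0,0.28],-1],[[0,0,0],[0,0,0.42],-1],[[0,0,0],[0,0,0.56],-1],[[0,0,0],[0,0,0.625],-1],[[0,0,0],[0,0,0.625],-1],[[0,0,0.02],[0,0,0.625],-1],[[0,0,0.02],[0,0,0.625],-1]]}}

```text
clock: 23.7
position: [0.5122, -0.0102, 0.1476]
ee_rot: [-3.14, 0.067, 0.004]
force: [-0.0, -0.2, -1.3]
width: 0.363
```

Run:
```python
from h import *
go((0.514,-0.0101,0.080),-2.6)
im,d=eyes.get_image('wrist'); cv2.imwrite('pics/w9.png',im[:,:,::-1])
```

```text
now [ 0.5122 -0.0102  0.1476] yaw -2.43702463247852 w 0.3631 F [-0.016  -0.2065 -1.3395] t 23.7 q7 0.31529846937446393
SHIFT [ 0.0039 -0.0003  0.1352] TURN [-0.0005  0.0025  0.0027] rows 1.4
```

View pics/w9.png

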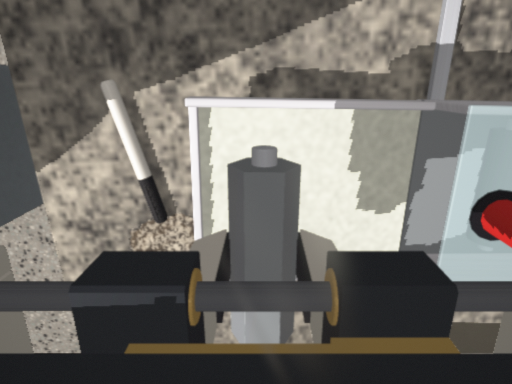

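Call:
{"name": "play_rows", "arguments": {"rows": [[[0.002,0,0.07],[0,0,0.003],-1],[[0.002,0,0.12],[0,0,0.003],-1],[[0.002,0,0.15],[0,0,0.003],-1],[[0.002,0,0.162],[0,0,0.003],-1],[[0.002,0,0.165],[0,0,0.003],-1],[[0.002,0,0.165],[0,0,0.003],-1],[[0.002,0,0.165],[0,0,0.003],-1]]}}

```text
clock: 24.45
position: [0.5146, -0.0106, 0.067]
ee_rot: [-3.14, 0.075, -0.0]
force: [-0.2, -0.3, -1.8]
width: 0.361
```

Call:
{"name": "play_rows", "arguments": {"rows": [[[0,0,0.003],[0,0,0],-1],[[0,0,0.003],[0,0,0],-1],[[0,0,0.003],[0,0,0],-1]]}}

```text
clock: 24.75
position: [0.5141, -0.0105, 0.0649]
ee_rot: [-3.14, 0.075, 0.001]
force: [0.3, 0.9, -0.9]
width: 0.366
```

Call:
{"name": "play_rows", "arguments": {"rows": [[[0,0,0.003],[0,0,0],-1],[[0,0,0.004],[0,0,0],-1],[[0,0,0.004],[0,0,0],-1]]}}

```text
clock: 25.05
position: [0.5143, -0.0105, 0.0634]
ee_rot: [-3.14, 0.075, 0.001]
force: [-3.7, 0.6, 12.4]
width: 0.36
```

Call:
{"name": "play_rows", "arguments": {"rows": [[[0,0,0],[0,0,0],0],[[0,0,0],[0,0,0],0],[[0,0,-0.02],[0,0,0],0],[[0,0,-0.1],[0,0,0],0],[[0,0,-0.18],[0,0,0],0],[[0,0,-0.18],[0,0,0],0],[[0,0,-0.18],[0,0,0],0],[[0,0,-0.18],[0,0,0],0],[[0,0,-0.18],[0,0,0],0],[[0,0,-0.18],[0,0,0],0]]}}

```text
clock: 26.05
position: [0.5135, -0.0106, 0.1519]
ee_rot: [3.141, -0.075, -0.004]
force: [0.6, 0.4, -0.4]
width: 0.495
```

Run:
```python
from h import *
im,d=eyes.get_image('wrist'); cv2.imwrite('pics/w10.png',im[:,:,::-1])
im,d=eyes.get_image('top'); crop('top',im,180,420,120,290,3,'t10.png')
go((0.514,-0.0101,0.065),-2.6)
```

```text
now [ 0.5137 -0.0107  0.1522] yaw -2.7479730489018075 w 0.4978 F [-0.1315 -0.0634  0.0976] t 26.15 q7 0.30923594514799274
SHIFT [ 0.0008 -0.0012  0.1743] TURN [ 0.0001  0.002  -0.0025] rows 1.7
```

View pics/w10.png

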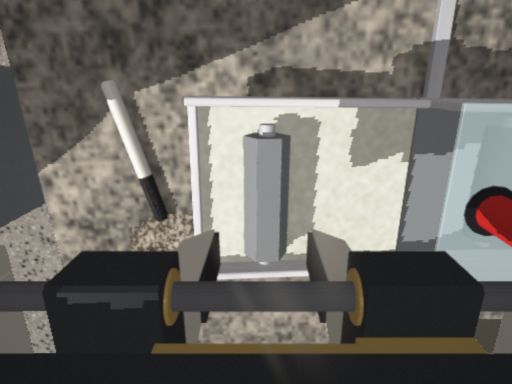

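View pics/t10.png

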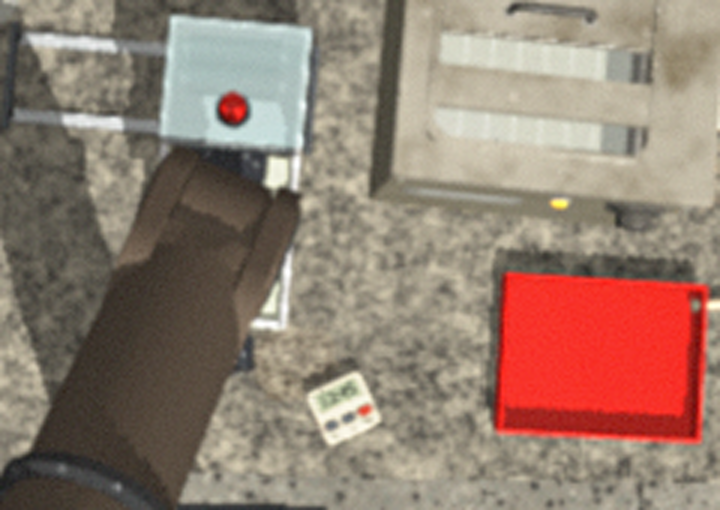

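Call:
{"name": "play_rows", "arguments": {"rows": [[[0.001,0,0.08],[0,0,0],0],[[0.001,0,0.13],[0,0,0],0],[[0.001,0,0.16],[0,0,0],0],[[0.001,0,0.174],[0,0,0],0],[[0.001,0,0.176],[0,0,0],0],[[0.001,0,0.176],[0,0,0],-1],[[0.001,0,0.176],[0,0,0],-1],[[0.001,0,0.176],[0,0,0],-1],[[0.001,0,0.176],[0,0,0],-1],[[0.001,0,0.176],[0,0,0],-1]]}}

```text
clock: 27.15
position: [0.5152, -0.0106, 0.0654]
ee_rot: [-3.14, 0.075, -0.001]
force: [0.1, -0.6, 6.6]
width: 0.364
```

Run:
```python
from h import *
im,d=eyes.get_image('top'); im=im.astype(int)
m=((im[:,:,0]>110)&(im[:,:,1]<60)&(im[:,:,2]<60)).astype(np.uint8)
m=cv2.morphologyEx(m,cv2.MORPH_OPEN,np.ones((9,9)))
cs,_=cv2.findContours(m,cv2.RETR_EXTERNAL,cv2.CHAIN_APPROX_NONE)
for c in cs:
    if cv2.contourArea(c)>1000:
        b=cv2.boxPoints(cv2.minAreaRect(c)); w=onz('top',b,0.03); print(b,w, w.mean(0)); 
        e=w[1]-w[0];print(np.degrees(np.arctan2(e[1],e[0])),np.linalg.norm(e),np.linalg.norm(w[2]-w[1]))
crop('t',im.astype(np.uint8),310,460,190,290,5,'tray1.png')
s=arm.observe();print(s['width'],s['force'],s['position'])
```

```text
[[344.3192 262.616 ]
 [346.9003 210.995 ]
 [414.631  214.3816]
 [412.0499 266.0025]] [[ 0.3585 -0.2959  0.03  ]
 [ 0.5179 -0.3008  0.03  ]
 [ 0.5126 -0.5166  0.03  ]
 [ 0.3513 -0.5106  0.03  ]] [ 0.4351 -0.406   0.03  ]
-1.773420325030079 0.1595052370379664 0.2158517974902515
0.36106845331530757 [-0.339  -0.2609  6.8807] [ 0.5152 -0.0106  0.0654]
```

View pics/tray1.png

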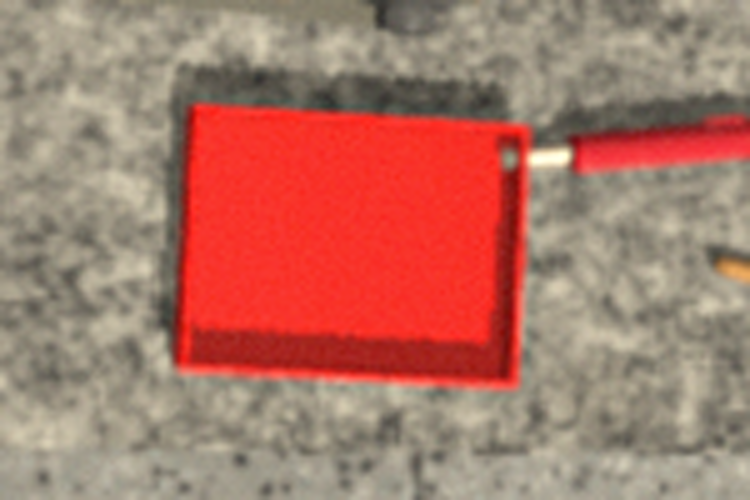

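Run:
```python
from h import *
go((0.43,-0.1,0.17),88)
go((0.43,-0.1,0.17),30)
```

```text
now [ 0.5152 -0.0106  0.0654] yaw -2.7315979904857186 w 0.3611 F [-0.339  -0.2609  6.8807] t 27.2 q7 0.43060353651039235
SHIFT [-0.1616  0.1866 -0.2094] TURN [-0.0001 -0.0009 -1.5122] rows 10.6
now [ 0.5152 -0.0106  0.0654] yaw -2.7315979904857186 w 0.3611 F [-0.339  -0.2609  6.8807] t 27.2 q7 0.43060353651039235
SHIFT [-0.1616  0.1866 -0.2094] TURN [-0.0005 -0.0007 -0.5455] rows 3.8
```

Call:
{"name": "play_rows", "arguments": {"rows": [[[0,0,-0.1],[0,0,0],-1],[[0,0,-0.2],[0,0,0],-1],[[-0.06,0.02,-0.21],[0,0,-0.14],-1],[[-0.12,0.05,-0.21],[0,0,-0.28],-1],[[-0.16,0.08,-0.21],[0,0,-0.42],-1],[[-0.162,0.12,-0.21],[0,0,-0.56],-1],[[-0.162,0.15,-0.21],[0,0,-0.7],-1],[[-0.162,0.17,-0.21],[0,0,-0.84],-1],[[-0.162,0.186,-0.21],[0,0,-0.98],-1]]}}

```text
clock: 28.1
position: [0.4288, -0.1002, 0.1698]
ee_rot: [-2.768, -1.483, 0.001]
force: [-0.2, 0.1, -2.2]
width: 0.366
```

Run:
```python
from h import *
go((0.436,-0.355,0.15),88)
```

```text
now [ 0.4288 -0.1002  0.1698] yaw 56.37500033149764 w 0.3661 F [-0.1509  0.0963 -2.1512] t 28.1 q7 1.327826132421148
SHIFT [-0.4163  0.2943  0.0392] TURN [-0.0012 -0.0003 -0.5271] rows 5.1
```

Call:
{"name": "play_rows", "arguments": {"rows": [[[-0.06,0.04,0.02],[0,0,-0.14],-1],[[-0.14,0.1,0.02],[0,0,-0.28],-1],[[-0.22,0.16,0.02],[0,0,-0.42],-1],[[-0.3,0.21,0.02],[0,0,-0.527],-1],[[-0.37,0.26,0.03],[0,0,-0.527],-1],[[-0.416,0.294,0.04],[0,0,-0.527],-1],[[-0.416,0.294,0.04],[0,0,-0.527],-1],[[-0.416,0.294,0.04],[0,0,-0.527],-1]]}}

```text
clock: 28.9
position: [0.434, -0.3551, 0.1491]
ee_rot: [-2.267, -2.172, 0.002]
force: [0.6, 0.6, -1.1]
width: 0.361
```

Run:
```python
from h import *
im,d=eyes.get_image('wrist'); cv2.imwrite('pics/w11.png',im[:,:,::-1])
go((0.436,-0.353,0.03),88)
```

```text
now [ 0.4346 -0.3537  0.1492] yaw 87.65310682536114 w 0.3578 F [-0.4722  0.9653 -0.468 ] t 28.95 q7 2.4148935537348097
SHIFT [0.0011 0.0032 0.2383] TURN [-0.002  -0.0014 -0.0058] rows 2.4
```

View pics/w11.png

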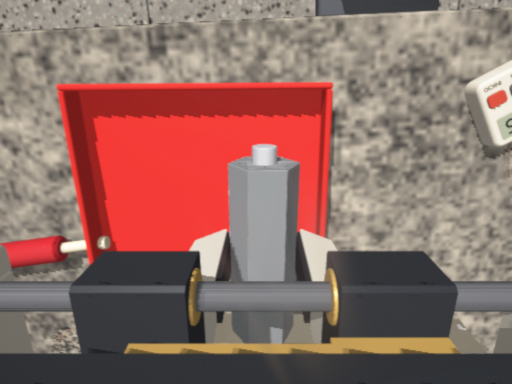

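Call:
{"name": "play_rows", "arguments": {"rows": [[[0.001,0.003,0.08],[0,0,0],-1],[[0.001,0.003,0.16],[0,0,0],-1],[[0.001,0.003,0.21],[0,0,0],-1],[[0.001,0.003,0.235],[0,0,0],-1],[[0.001,0.003,0.244],[0,0,0],-1],[[0.001,0.003,0.25],[0,0,0],-1],[[0.001,0.003,0.25],[0,0,0],-1]]}}

```text
clock: 29.65
position: [0.4372, -0.3539, 0.0255]
ee_rot: [2.265, 2.176, -0.0]
force: [-0.3, 0.2, -1.9]
width: 0.359
```

Call:
{"name": "play_rows", "arguments": {"rows": [[[0,0,0.003],[0,0,0],-1],[[0,0,0.004],[0,0,0],-0.06],[[0,0,0.004],[0,0,0],-0.06],[[0,0,0.004],[0,0,0],-0.06],[[0,0,0.004],[0,0,0],-0.06],[[0,0,-0.06],[0,0,0],-0.06],[[0,0,-0.14],[0,0,0],-0.06],[[0,0,-0.24],[0,0,0],-0.06],[[0,0,-0.3],[0,0,0],-0.06],[[0,0,-0.3],[0,0,0],-0.06]]}}

```text
clock: 30.65
position: [0.4384, -0.3557, 0.1791]
ee_rot: [2.262, 2.171, 0.002]
force: [0.5, -0.2, -0.2]
width: 0.47
```

Run:
```python
from h import *
im,d=eyes.get_image('wrist'); cv2.imwrite('pics/w12.png',im[:,:,::-1])
go((0.40,0.05,0.22),88)
go((0.40,0.2375,0.2),90)
```

```text
now [ 0.4377 -0.3546  0.1767] yaw 87.69553087581963 w 0.4734 F [-0.1887 -0.3971 -0.0746] t 30.7 q7 2.3984303932194813
SHIFT [ 0.8053 -0.1076 -0.088 ] TURN [ 0.0028  0.0014 -0.0051] rows 8.2
now [ 0.4377 -0.3546  0.1767] yaw 87.69553087581963 w 0.4734 F [-0.1887 -0.3971 -0.0746] t 30.7 q7 2.3984303932194813
SHIFT [ 1.1801 -0.1228 -0.0486] TURN [ 0.0028  0.0014 -0.0384] rows 11.9
```

View pics/w12.png

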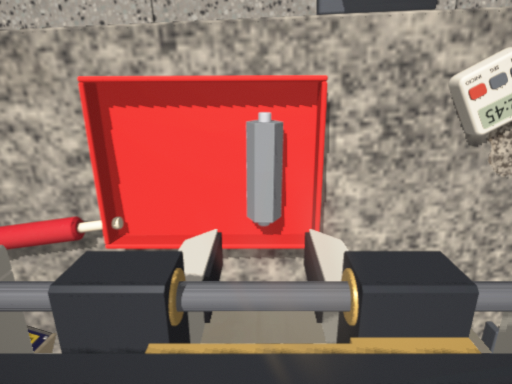

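Worn roller lies well in the tray. Now the last one, r3.

Call:
{"name": "play_rows", "arguments": {"rows": [[[0.1,-0.01,-0.05],[0,0,0],0.09],[[0.2,-0.03,-0.088],[0,0,0],0.09],[[0.3,-0.04,-0.088],[0,0,0],0.09],[[0.4,-0.05,-0.088],[0,0,0],0.09],[[0.5,-0.07,-0.088],[0,0,0],0.09],[[0.6,-0.08,-0.088],[0,0,0],0.09],[[0.7,-0.1,-0.088],[0,0,0],0.09],[[0.8,-0.108,-0.088],[0,0,0],0.09],[[0.9,-0.115,-0.088],[0,0,0],0.09],[[1.0,-0.12,-0.088],[0,0,0],0.09]]}}

```text
clock: 31.7
position: [0.3957, 0.1372, 0.218]
ee_rot: [-2.264, -2.175, 0.003]
force: [1.3, 0.1, 1.0]
width: 0.544
```

Run:
```python
from h import *
go((0.40,0.2375,0.2),90)
```

```text
now [0.3957 0.1372 0.218 ] yaw 87.70098204202796 w 0.5443 F [1.3118 0.0895 1.0323] t 31.7 q7 1.1200398292698195
SHIFT [0.2007 0.0006 0.0359] TURN [-0.0024  0.     -0.0383] rows 2.0
```

Call:
{"name": "play_rows", "arguments": {"rows": [[[0.1,0,0.035],[0,0,-0.038],0.09],[[0.19,0,0.035],[0,0,-0.038],0.09],[[0.19,0,0.035],[0,0,-0.038],0.09],[[0.19,0,0.035],[0,0,-0.038],0.09],[[0.19,0,0.035],[0,0,-0.038],0.09]]}}

```text
clock: 32.2
position: [0.4006, 0.2289, 0.2006]
ee_rot: [-2.223, -2.219, 0.004]
force: [-0.2, 0.4, 0.7]
width: 0.543
```

Run:
```python
from h import *
im,d=eyes.get_image('wrist'); cv2.imwrite('pics/w13.png',im[:,:,::-1])
print(proj('wrist',[[0.399,0.2375,0.016],[0.454,0.2375,.016],[0.344,0.2375,.016]]))
go((0.399,0.2375,0.014),90)
```

```text
[[272.5521 166.6339]
 [272.2311 216.0731]
 [272.9048 112.1812]]
now [0.4007 0.2288 0.2009] yaw 89.85824345478349 w 0.5428 F [0.0024 0.3381 1.5129] t 32.25 q7 1.0011244967550679
SHIFT [ 0.0177 -0.0028  0.3738] TURN [-0.0019  0.0006 -0.0024] rows 3.7
```

View pics/w13.png

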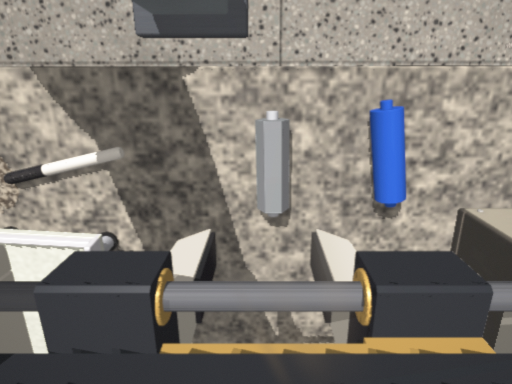

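Call:
{"name": "play_rows", "arguments": {"rows": [[[0.017,-0.005,0.1],[0,0,0],0.09],[[0.017,-0.005,0.2],[0,0,0],0.09],[[0.017,-0.005,0.29],[0,0,0],0.09],[[0.017,-0.005,0.34],[0,0,0],0.09],[[0.017,-0.005,0.373],[0,0,0],0.09],[[0.017,-0.005,0.373],[0,0,0],0.09],[[0.017,-0.005,0.373],[0,0,0],-1],[[0.017,-0.005,0.373],[0,0,0],-1],[[0.017,-0.005,0.373],[0,0,0],-1],[[0.017,-0.005,0.373],[0,0,0],-1]]}}

```text
clock: 33.25
position: [0.399, 0.2391, 0.016]
ee_rot: [-2.222, -2.22, -0.002]
force: [-0.5, -1.3, 8.5]
width: 0.358
```

Call:
{"name": "play_rows", "arguments": {"rows": [[[0,0,0],[0,0,0],-1],[[0,0,0],[0,0,0],-1]]}}

```text
clock: 33.45
position: [0.399, 0.2391, 0.016]
ee_rot: [-2.222, -2.22, -0.002]
force: [-0.4, -1.5, 8.4]
width: 0.364
```

Run:
```python
from h import *
go((0.514,-0.0101,0.16),-2.6)
```

```text
now [0.399  0.2391 0.016 ] yaw 89.95375960523492 w 0.3645 F [-0.3986 -1.4566  8.4079] t 33.45 q7 1.0851816213216305
SHIFT [-0.4979  0.2306 -0.2886] TURN [-0.0006 -0.0016  1.5426] rows 10.8
```

Call:
{"name": "play_rows", "arguments": {"rows": [[[0,0,-0.1],[0,0,0],-1],[[0,0,-0.2],[0,0,0],-1],[[-0.02,0.01,-0.289],[0,0,0],-1],[[-0.09,0.04,-0.289],[0,0,0.14],-1],[[-0.16,0.075,-0.289],[0,0,0.28],-1],[[-0.23,0.107,-0.289],[0,0,0.42],-1],[[-0.3,0.14,-0.289],[0,0,0.56],-1],[[-0.37,0.17,-0.289],[0,0,0.7],-1],[[-0.44,0.205,-0.289],[0,0,0.84],-1],[[-0.498,0.23,-0.289],[0,0,0.98],-1]]}}

```text
clock: 34.45
position: [0.5139, -0.0122, 0.1599]
ee_rot: [-3.029, -0.834, -0.001]
force: [0.8, -0.7, -1.6]
width: 0.359
```

Call:
{"name": "play_rows", "arguments": {"rows": [[[0,0,0],[0,0,0.14],-1],[[0,0,0],[0,0,0.28],-1],[[0,0,0],[0,0,0.42],-1],[[0,0,0],[0,0,0.56],-1],[[0,0,0.02],[0,0,0.563],-1],[[0,0,0.02],[0,0,0.563],-1],[[0,0,0.02],[0,0,0.563],-1]]}}

```text
clock: 35.15
position: [0.5128, -0.0101, 0.1488]
ee_rot: [-3.141, 0.066, 0.003]
force: [-1.1, 0.8, -2.3]
width: 0.361
```

Run:
```python
from h import *
go((0.514,-0.0101,0.066),-2.6)
im,d=eyes.get_image('wrist'); cv2.imwrite('pics/w14.png',im[:,:,::-1])
```

```text
now [ 0.5128 -0.0101  0.1488] yaw -2.4128841254919493 w 0.361 F [-1.1     0.8173 -2.2711] t 35.15 q7 0.2367892976271165
SHIFT [ 0.0028 -0.      0.1657] TURN [-0.0003  0.0019  0.0031] rows 1.7
```

View pics/w14.png

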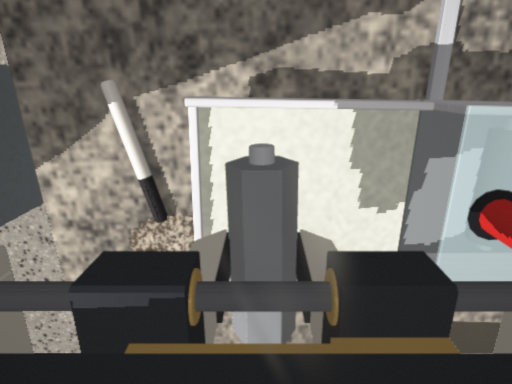

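Call:
{"name": "play_rows", "arguments": {"rows": [[[0.002,0,0.07],[0,0,0.003],-1],[[0.002,0,0.12],[0,0,0.003],-1],[[0.002,0,0.15],[0,0,0.003],-1],[[0.002,0,0.162],[0,0,0.003],-1],[[0.002,0,0.168],[0,0,0.003],-1],[[0.002,0,0.168],[0,0,0.003],-1],[[0.002,0,0.168],[0,0,0.003],-1]]}}

```text
clock: 35.9
position: [0.5147, -0.0102, 0.0659]
ee_rot: [-3.14, 0.076, -0.0]
force: [0.1, 0.1, -0.8]
width: 0.36
```

Call:
{"name": "play_rows", "arguments": {"rows": [[[0,0,0.002],[0,0,0],-1],[[0,0,0.003],[0,0,0],-1],[[0,0,0.003],[0,0,0],-1]]}}

```text
clock: 36.2
position: [0.5145, -0.0101, 0.0641]
ee_rot: [-3.14, 0.076, 0.0]
force: [0.0, -0.1, 3.3]
width: 0.363
```

Call:
{"name": "play_rows", "arguments": {"rows": [[[0,0,0],[0,0,0],0],[[0,0,0],[0,0,0],0],[[0,0,-0.02],[0,0,0],0],[[0,0,-0.1],[0,0,0],0],[[0,0,-0.18],[0,0,0],0],[[0,0,-0.18],[0,0,0],0],[[0,0,-0.18],[0,0,0],0],[[0,0,-0.18],[0,0,0],0],[[0,0,-0.18],[0,0,0],0],[[0,0,-0.18],[0,0,0],0]]}}

```text
clock: 37.2
position: [0.5136, -0.0103, 0.1529]
ee_rot: [3.14, -0.077, -0.004]
force: [0.4, -0.4, -0.1]
width: 0.499
```

Run:
```python
from h import *
im,d=eyes.get_image('wrist'); cv2.imwrite('pics/w15.png',im[:,:,::-1])
im,d=eyes.get_image('scene'); crop('scene',im,200,340,140,260,5,'s15.png')
go((0.514,-0.0101,0.065),-2.6)
```

```text
now [ 0.5139 -0.0104  0.1531] yaw -2.802779911704257 w 0.5003 F [-0.2176  0.6587  0.1985] t 37.3 q7 0.23064141487507522
SHIFT [ 0.0006 -0.0005  0.1763] TURN [ 0.0001  0.0021 -0.0034] rows 1.8
```

View pics/w15.png

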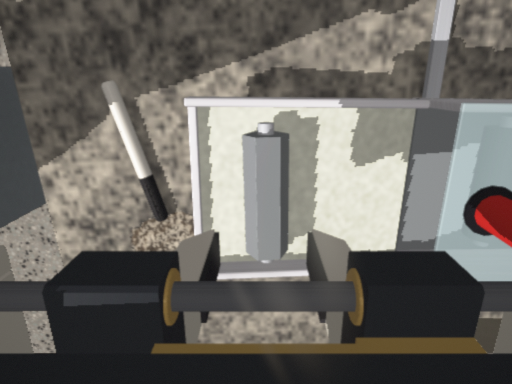

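View pics/s15.png

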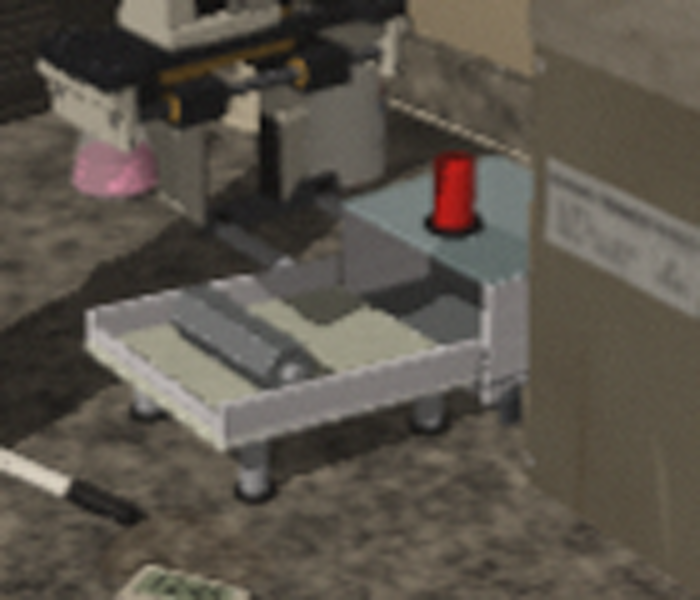

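Stays: worn. Regrip and take it to the tray.

Call:
{"name": "play_rows", "arguments": {"rows": [[[0.001,0,0.08],[0,0,0],0],[[0.001,0,0.13],[0,0,0],0],[[0.001,0,0.16],[0,0,0],0],[[0.001,0,0.174],[0,0,0],0],[[0.001,0,0.178],[0,0,0],0],[[0.001,0,0.178],[0,0,0],-1],[[0.001,0,0.178],[0,0,0],-1],[[0.001,0,0.178],[0,0,0],-1],[[0.001,0,0.178],[0,0,0],-1],[[0.001,0,0.178],[0,0,0],-1]]}}

```text
clock: 38.3
position: [0.5153, -0.0102, 0.0653]
ee_rot: [-3.14, 0.076, -0.001]
force: [-0.0, 0.4, 7.1]
width: 0.367
```

Call:
{"name": "play_rows", "arguments": {"rows": [[[0,0,-0.1],[0,0,0],-1],[[0,0,-0.2],[0,0,0],-1],[[-0.06,0.02,-0.21],[0,0,-0.14],-1],[[-0.12,0.05,-0.21],[0,0,-0.28],-1],[[-0.16,0.08,-0.21],[0,0,-0.42],-1],[[-0.162,0.12,-0.21],[0,0,-0.56],-1],[[-0.162,0.15,-0.21],[0,0,-0.7],-1],[[-0.162,0.17,-0.21],[0,0,-0.84],-1],[[-0.162,0.186,-0.21],[0,0,-0.98],-1]]}}

```text
clock: 39.2
position: [0.4288, -0.0998, 0.1698]
ee_rot: [-2.769, -1.482, 0.001]
force: [0.4, -0.0, -1.0]
width: 0.361
```

Run:
```python
from h import *
im,d=eyes.get_image('top'); im=im.astype(int)
crop('t',im.astype(np.uint8),200,460,110,290,3,'t16.png')
m=((im[:,:,0]>110)&(im[:,:,1]<60)&(im[:,:,2]<60)).astype(np.uint8)
m=cv2.morphologyEx(m,cv2.MORPH_CLOSE,np.ones((25,25)));m=cv2.morphologyEx(m,cv2.MORPH_OPEN,np.ones((9,9)))
cs,_=cv2.findContours(m,cv2.RETR_EXTERNAL,cv2.CHAIN_APPROX_NONE)
for c in cs:
    if cv2.contourArea(c)>1000:
        b=cv2.boxPoints(cv2.minAreaRect(c)); w=onz('top',b,0.03); print(w, w.mean(0)); 
go((0.436,-0.428,0.15),88)
```

```text
[[ 0.3583 -0.2957  0.03  ]
 [ 0.5198 -0.3014  0.03  ]
 [ 0.5136 -0.5187  0.03  ]
 [ 0.3501 -0.5119  0.03  ]] [ 0.4355 -0.4069  0.03  ]
now [ 0.4287 -0.101   0.1699] yaw 56.81529498998039 w 0.358 F [-0.1617 -2.0173 -1.8013] t 39.25 q7 1.2930159021980256
SHIFT [-0.5393  0.3701  0.0398] TURN [-0.0009  0.0004 -0.5197] rows 6.6
```

View pics/t16.png

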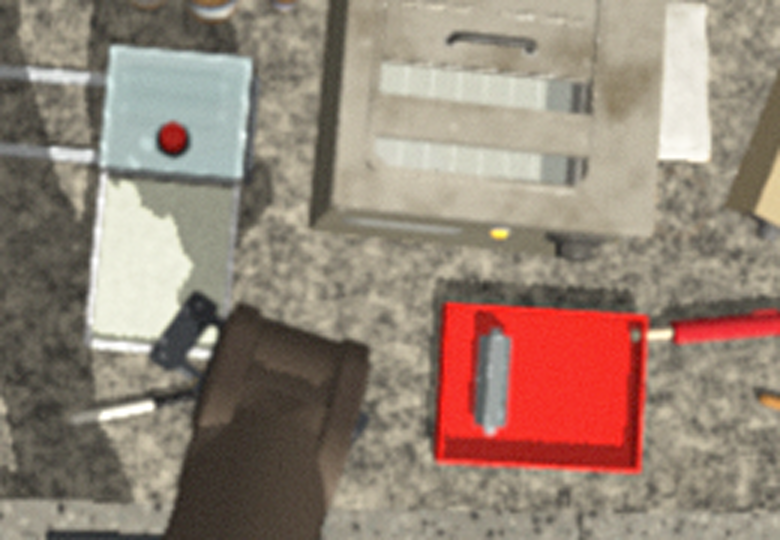

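Call:
{"name": "play_rows", "arguments": {"rows": [[[-0.08,0.05,0.02],[0,0,-0.14],-1],[[-0.16,0.11,0.02],[0,0,-0.28],-1],[[-0.24,0.165,0.02],[0,0,-0.42],-1],[[-0.32,0.22,0.02],[0,0,-0.52],-1],[[-0.4,0.275,0.03],[0,0,-0.52],-1],[[-0.48,0.33,0.04],[0,0,-0.52],-1],[[-0.537,0.37,0.04],[0,0,-0.52],-1],[[-0.537,0.37,0.04],[0,0,-0.52],-1],[[-0.537,0.37,0.04],[0,0,-0.52],-1]]}}

```text
clock: 40.15
position: [0.4314, -0.4272, 0.1491]
ee_rot: [-2.28, -2.159, 0.003]
force: [0.5, 0.4, -1.6]
width: 0.361
```

Run:
```python
from h import *
im,d=eyes.get_image('wrist'); cv2.imwrite('pics/w17.png',im[:,:,::-1])
go((0.436,-0.428,0.0255),88)
```

```text
now [ 0.4321 -0.425   0.149 ] yaw 87.02568870828344 w 0.3649 F [-0.0806  0.306  -1.5963] t 40.2 q7 2.4744941220202996
SHIFT [-0.0059  0.0085  0.2471] TURN [-0.002  -0.0011 -0.0162] rows 2.5
```

View pics/w17.png

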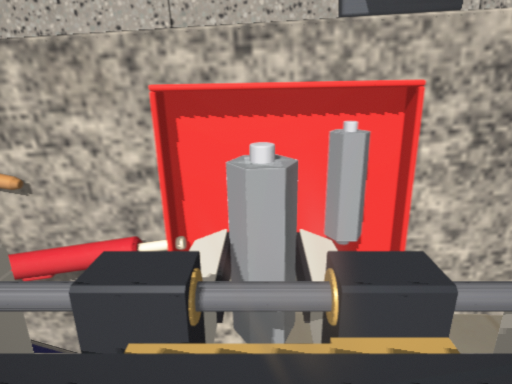

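Call:
{"name": "play_rows", "arguments": {"rows": [[[-0.005,0.005,0.08],[0,0,-0.014],-1],[[-0.005,0.005,0.16],[0,0,-0.014],-1],[[-0.005,0.005,0.21],[0,0,-0.014],-1],[[-0.005,0.005,0.235],[0,0,-0.014],-1],[[-0.005,0.005,0.246],[0,0,-0.014],-1],[[-0.005,0.005,0.25],[0,0,-0.014],-1],[[-0.005,0.005,0.25],[0,0,-0.014],-1]]}}

```text
clock: 40.9
position: [0.4355, -0.428, 0.0257]
ee_rot: [2.258, 2.183, -0.0]
force: [0.6, -0.3, -0.7]
width: 0.362
```

Call:
{"name": "play_rows", "arguments": {"rows": [[[0,0,0.003],[0,0,0],-1],[[0,0,0.004],[0,0,0],-0.06],[[0,0,0.004],[0,0,0],-0.06],[[0,0,0.004],[0,0,0],-0.06],[[0,0,0.004],[0,0,0],-0.06],[[0,0,-0.06],[0,0,0],-0.06],[[0,0,-0.14],[0,0,0],-0.06],[[0,0,-0.24],[0,0,0],-0.06],[[0,0,-0.3],[0,0,0],-0.06],[[0,0,-0.3],[0,0,0],-0.06]]}}

```text
clock: 41.9
position: [0.4366, -0.4301, 0.1795]
ee_rot: [2.254, 2.178, 0.001]
force: [0.0, -0.4, 0.4]
width: 0.471
```

Run:
```python
from h import *
im,d=eyes.get_image('wrist'); cv2.imwrite('pics/w18.png',im[:,:,::-1])
im,d=eyes.get_image('top'); cv2.imwrite('pics/t18.png',cv2.resize(im[:,:,::-1],(768,576)))
go((0.45,-0.02,0.22),87.4)
```

```text
now [ 0.4352 -0.4279  0.1751] yaw 88.05707938583708 w 0.47 F [-1.0064  0.6147 -0.2783] t 42.0 q7 2.479860807280851
SHIFT [ 0.8163  0.002  -0.0899] TURN [0.0003 0.0002 0.011 ] rows 8.2
```

View pics/w18.png

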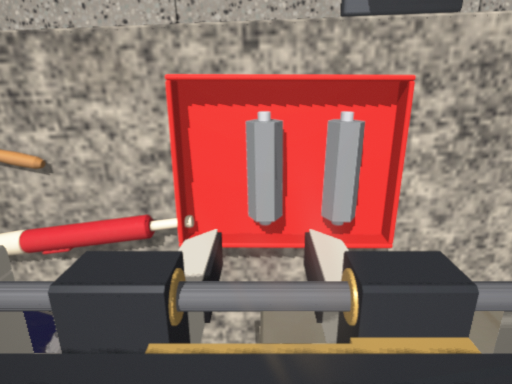

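View pics/t18.png

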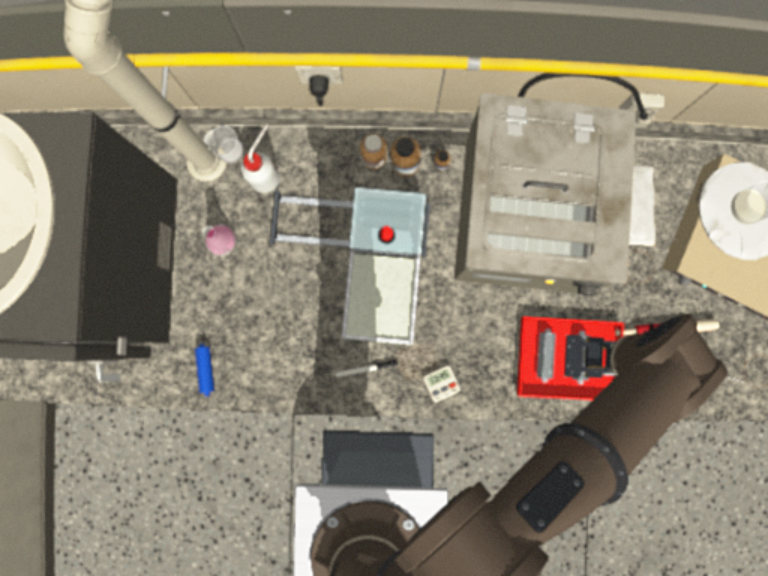

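Call:
{"name": "play_rows", "arguments": {"rows": [[[0.1,0,-0.05],[0,0,0.01],0.3],[[0.2,0,-0.08],[0,0,0.01],0.3],[[0.3,0,-0.08],[0,0,0.01],0.3],[[0.4,-0.02,-0.08],[0,0,0.01],0.3],[[0.5,-0.06,-0.08],[0,0,0.01],0.3],[[0.6,-0.08,-0.06],[-0.1,0,0.01],0.3],[[0.7,-0.08,-0.04],[-0.2,0,0.01],0.3],[[0.8,-0.08,-0.02],[-0.3,0,0.01],0.3],[[0.816,-0.08,-0.02],[-0.36,0,0.01],0.3],[[0.816,-0.08,-0.02],[-0.36,0,0.01],0.3]]}}

```text
clock: 43.0
position: [0.4056, -0.0157, 0.1826]
ee_rot: [2.055, 1.974, 0.377]
force: [-0.9, 0.0, -0.4]
width: 0.651
```

Run:
```python
from h import *
im,d=eyes.get_image('wrist'); cv2.imwrite('pics/w19.png',im[:,:,::-1])
go((0.6665,-0.02,0.2),87.4)
```

```text
now [ 0.4065 -0.017   0.1831] yaw 87.73216267912744 w 0.6496 F [-0.6742  0.0569 -0.6946] t 43.05 q7 1.193640389931638
SHIFT [0.0147 0.4964 0.1581] TURN [ 0.3564 -0.0026  0.0052] rows 5.2
```

View pics/w19.png

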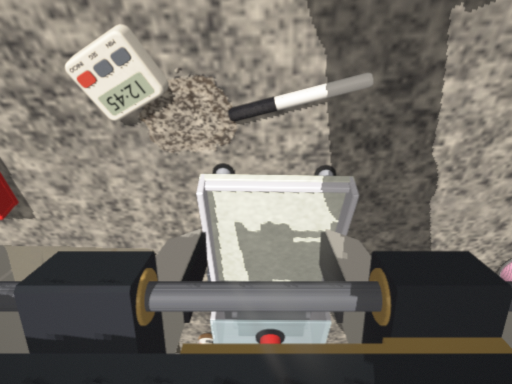

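Run:
```python
from h import *
im,d=eyes.get_image('scene'); 
c=im[150:230,250:315].astype(float); c=np.clip((c/255)**0.5*255,0,255).astype(np.uint8)
cv2.imwrite('pics/s19.png',cv2.resize(c[:,:,::-1],None,fx=8,fy=8,interpolation=cv2.INTER_CUBIC))
o,dd=ray('scene',[(290,205)])
c=eyes.get_calibration('scene')
# depth points inside opening
for v in range(190,214,3):
    row=[]
    for u in range(278,304,4):
        if d[v,u]>0:
            _,r=ray('scene',[(u,v)]); p=o+r[0]*d[v,u]; row.append(tuple(np.round(p,3)))
    print(v,*row)
```

```text
190 (np.float64(0.678), np.float64(0.049), np.float64(0.047)) (np.float64(0.69), np.float64(0.045), np.float64(0.044)) (np.float64(0.639), np.float64(-0.031), np.float64(0.088)) (np.float64(0.643), np.float64(-0.044), np.float64(0.091)) (np.float64(0.653), np.float64(-0.05), np.float64(0.09)) (np.float64(0.661), np.float64(-0.058), np.float64(0.09)) (np.float64(0.67), np.float64(-0.066), np.float64(0.09))
193 (np.float64(0.674), np.float64(0.044), np.float64(0.039)) (np.float64(0.692), np.float64(0.046), np.float64(0.033)) (np.float64(0.693), np.float64(0.029), np.float64(0.039)) (np.float64(0.693), np.float64(0.011), np.float64(0.045)) (np.float64(0.64), np.float64(-0.065), np.float64(0.09)) (np.float64(0.647), np.float64(-0.073), np.float64(0.09)) (np.float64(0.654), np.float64(-0.082), np.float64(0.092))
196 (np.float64(0.674), np.float64(0.044), np.float64(0.029)) (np.float64(0.688), np.float64(0.042), np.float64(0.025)) (np.float64(0.7), np.float64(0.036), np.float64(0.023)) (np.float64(0.692), np.float64(0.009), np.float64(0.036)) (np.float64(0.693), np.float64(-0.008), np.floa
[... 1499 characters left out ...]
oat64(0.628), np.float64(-0.044), np.float64(0.037)) (np.float64(0.652), np.float64(-0.035), np.float64(0.025)) (np.float64(0.624), np.float64(-0.083), np.float64(0.055)) (np.float64(0.634), np.float64(-0.088), np.float64(0.053)) (np.float64(0.649), np.float64(-0.089), np.float64(0.048))
211 (np.float64(0.592), np.float64(-0.05), np.float64(0.043)) (np.float64(0.58), np.float64(-0.081), np.float64(0.06)) (np.float64(0.592), np.float64(-0.085), np.float64(0.057)) (np.float64(0.607), np.float64(-0.084), np.float64(0.051)) (np.float64(0.62), np.float64(-0.087), np.float64(0.048)) (np.float64(0.635), np.float64(-0.087), np.float64(0.043)) (np.float64(0.65), np.float64(-0.088), np.float64(0.038))
```

View pics/s19.png

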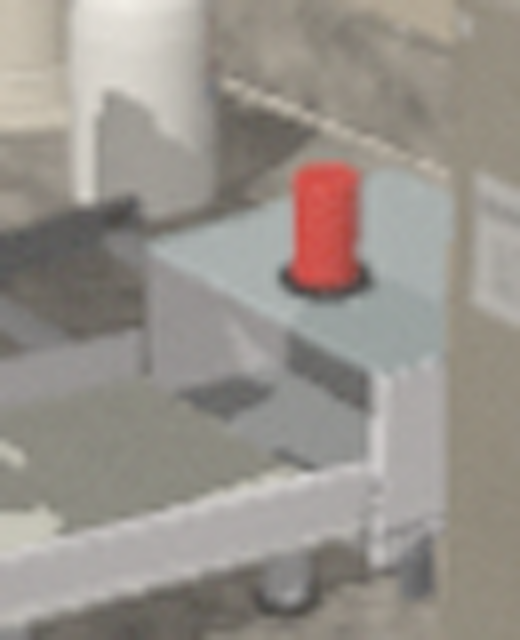

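Call:
{"name": "play_rows", "arguments": {"rows": [[[0.005,0.05,0.0],[0.1,0,0.005],0.3],[[0.01,0.15,0.02],[0.2,0,0.005],0.3],[[0.015,0.25,0.05],[0.3,0,0.005],0.3],[[0.015,0.35,0.08],[0.356,0,0.005],0.3],[[0.015,0.45,0.12],[0.356,0,0.005],0.3],[[0.015,0.496,0.158],[0.356,0,0.005],0.3],[[0.015,0.496,0.158],[0.356,0,0.005],0.3],[[0.015,0.496,0.158],[0.356,0,0.005],0.3],[[0.015,0.496,0.158],[0.356,0,0.005],0.3]]}}

```text
clock: 44.0
position: [0.668, -0.024, 0.2021]
ee_rot: [-2.276, -2.164, -0.006]
force: [-0.9, -1.1, 1.1]
width: 0.651
```

Run:
```python
from h import *
im,d=eyes.get_image('wrist'); cv2.imwrite('pics/w20.png',im[:,:,::-1])
go((0.6665,-0.018,0.1107),87.4)
```

```text
now [ 0.6679 -0.0236  0.2026] yaw 87.14037045451072 w 0.6501 F [-0.8644  0.0705  0.4237] t 44.05 q7 1.6477654092534422
SHIFT [ 0.0104 -0.0039  0.1839] TURN [ 0.0025 -0.0033 -0.0043] rows 1.8
```

View pics/w20.png

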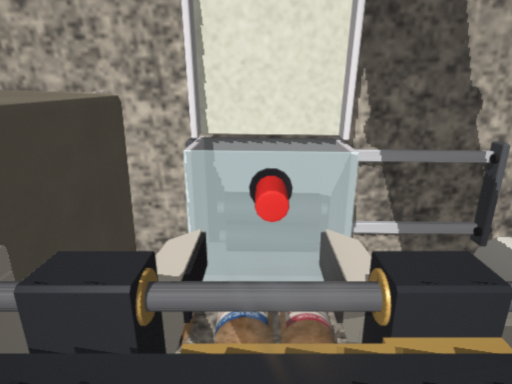

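Call:
{"name": "play_rows", "arguments": {"rows": [[[0.009,-0.003,0.08],[0,0,0],0.3],[[0.009,-0.003,0.16],[0,0,0],0.3],[[0.009,-0.003,0.183],[0,0,0],0.3],[[0.009,-0.003,0.183],[0,0,0],0.3],[[0.009,-0.003,0.183],[0,0,0],-1],[[0.009,-0.003,0.183],[0,0,0],-1],[[0.009,-0.003,0.183],[0,0,0],-1],[[0.009,-0.003,0.183],[0,0,0],-1],[[0.009,-0.003,0.183],[0,0,0],-1],[[0.009,-0.003,0.183],[0,0,0],-1]]}}

```text
clock: 45.05
position: [0.668, -0.0176, 0.1115]
ee_rot: [2.275, 2.166, 0.008]
force: [-1.5, 1.5, 4.9]
width: 0.265
```

Run:
```python
from h import *
go((0.675,0.142,0.1107),87.4)
```

```text
now [ 0.668  -0.0176  0.1115] yaw 87.18586655237365 w 0.2651 F [-1.4809  1.4507  4.9389] t 45.05 q7 1.6676113589341894
SHIFT [ 0.3196 -0.0017  0.0027] TURN [ 0.0037 -0.0035 -0.0036] rows 3.2
```

Call:
{"name": "play_rows", "arguments": {"rows": [[[0.01,0,0],[0,0,0],-1],[[0.025,0,0],[0,0,0],-1],[[0.045,0,0],[0,0,0],-1],[[0.065,0,0],[0,0,0],-1],[[0.085,0,0],[0,0,0],-1],[[0.105,0,0],[0,0,0],-1],[[0.125,0,0],[0,0,0],-1],[[0.145,0,0],[0,0,0],-1],[[0.165,0,0],[0,0,0],-1],[[0.185,0,0],[0,0,0],-1]]}}

```text
clock: 46.05
position: [0.6737, 0.0751, 0.1115]
ee_rot: [2.274, 2.164, 0.01]
force: [7.2, -3.1, 1.4]
width: 0.27
```

Call:
{"name": "play_rows", "arguments": {"rows": [[[0.02,0,0],[0,0,0],-1],[[0.04,0,0],[0,0,0],-1],[[0.06,0,0],[0,0,0],-1],[[0.08,0,0],[0,0,0],-1],[[0.1,0,0],[0,0,0],-1],[[0.11,0,0],[0,0,0],-1],[[0.12,0,0],[0,0,0],-1],[[0.12,0,0],[0,0,0],-1]]}}

```text
clock: 46.85
position: [0.6775, 0.1361, 0.1115]
ee_rot: [2.272, 2.165, 0.013]
force: [12.3, 0.9, -2.5]
width: 0.269
```

Run:
```python
from h import *
go((0.675,0.142,0.1107),87.4)
```

```text
now [0.6775 0.1361 0.1115] yaw 87.2293953403334 w 0.2694 F [12.3421  0.8807 -2.5163] t 46.85 q7 1.443222548875207
SHIFT [ 0.0116 -0.0056  0.0016] TURN [ 0.0074 -0.0039 -0.0029] rows 0.1
```

Call:
{"name": "play_rows", "arguments": {"rows": [[[0.005,0.005,0],[0,0,0],-1],[[0.01,0.005,0],[0,0,0],-1],[[0.015,0.005,0],[0,0,0],-1],[[0.015,0.005,0],[0,0,0],-1]]}}

```text
clock: 47.25
position: [0.6779, 0.142, 0.1115]
ee_rot: [2.275, 2.166, 0.006]
force: [1.4, -2.0, 6.3]
width: 0.266
```

Call:
{"name": "play_rows", "arguments": {"rows": [[[0.006,0,0],[0,0,0],-1],[[0.01,0,0],[0,0,0],-1],[[0.01,0,0],[0,0,0],-1],[[0.01,0,0],[0,0,0],-1]]}}

```text
clock: 47.65
position: [0.6779, 0.1421, 0.1114]
ee_rot: [2.277, 2.16, -0.0]
force: [-0.7, -12.2, 7.7]
width: 0.266
```

Against the outer stop (−12 N in y, no further motion; knob travelled 0.160 m). Release and withdraw.

Call:
{"name": "play_rows", "arguments": {"rows": [[[-0.004,0,0],[0,0,0],0.2],[[-0.004,0,0],[0,0,0],0.2],[[-0.004,0,0],[0,0,0],0.2],[[-0.004,0,0],[0,0,0],0.2],[[-0.004,0,-0.08],[0,0,0],0.2],[[-0.004,0,-0.16],[0,0,0],0.2],[[-0.004,0,-0.25],[0,0,0],0.2],[[-0.004,-0.1,-0.25],[0,0,0],0.2],[[-0.1,-0.2,-0.25],[0,0,0],0.2],[[-0.2,-0.25,-0.25],[0,0,0],0.2]]}}

```text
clock: 48.65
position: [0.5596, 0.0751, 0.2358]
ee_rot: [-2.268, -2.171, -0.008]
force: [-0.3, -1.5, -0.3]
width: 0.596
```

Call:
{"name": "play_rows", "arguments": {"rows": [[[-0.1,-0.1,0],[0,0,0],0.2],[[-0.2,-0.2,0],[0,0,0],0.2],[[-0.2,-0.2,0],[0,0,0],0.2],[[-0.2,-0.2,0],[0,0,0],0.2],[[-0.2,-0.2,0],[0,0,0],0.2]]}}

```text
clock: 49.15
position: [0.4569, -0.0221, 0.2356]
ee_rot: [-2.276, -2.165, -0.009]
force: [0.8, 0.1, 0.1]
width: 0.599
```

Run:
```python
from h import *
print(arm.observe()['position'])
im,d=eyes.get_image('top'); cv2.imwrite('pics/t21.png',cv2.resize(im[:,:,::-1],(768,576)))
imt=im
im,d=eyes.get_image('scene'); crop('scene',im,130,330,130,270,4,'s21.png')
m=((imt[:,:,0]>130)&(imt[:,:,1]<70)&(imt[:,:,2]<70)).astype(np.uint8)
n,l,s,c=cv2.connectedComponentsWithStats(m)
for i in range(1,n):
    if 20<s[i,4]<400: print(s[i],onz('top',[c[i]],0.133))
```

```text
[ 0.4569 -0.0221  0.2356]
[200 147   7   7  42] [[0.6793 0.1393 0.133 ]]
[424 213  40  11 228] [[ 0.4993 -0.5761  0.133 ]]
```

View pics/t21.png

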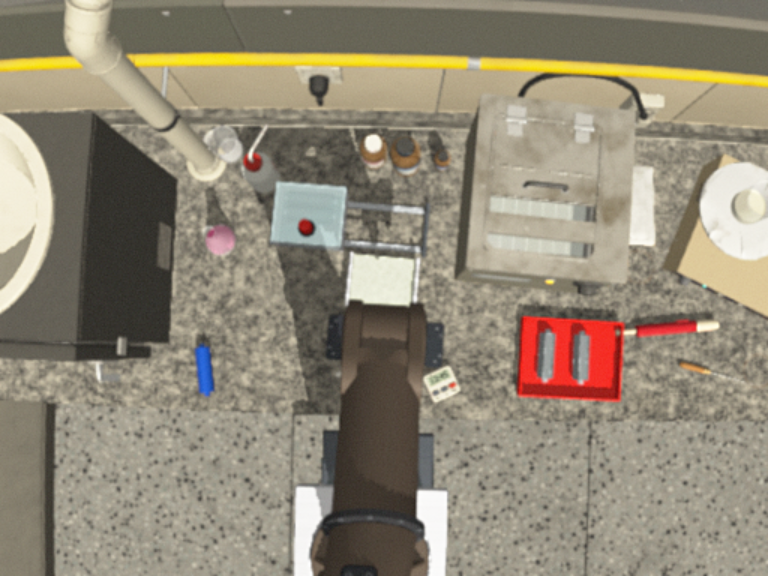

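View pics/s21.png

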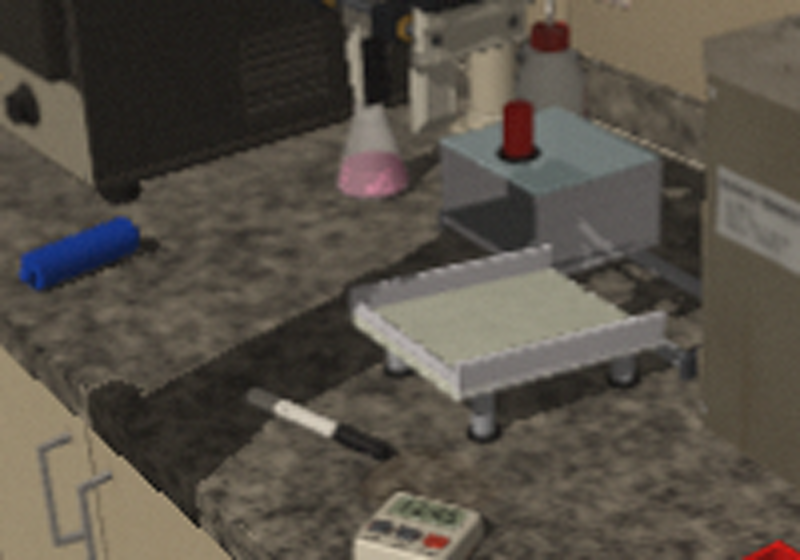

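Run:
```python
from cell import arm
print(arm.sign_off())
```

```text
the job is handed in; nothing more can be done
None
```

The job is handed in at about 49 s of the 210 s allowed. No verdict was reported.

**What I did:**
- I slid the carriage home until the stop pushed back with about 13 N.
- Four grey rollers were present; the blue look-alike was left alone. I let each one go at the top of the ramp.
- The two round ones (about 31.5 mm across in the grip) rolled into the carriage.
- The two six-flat ones (about 33.4 mm in the grip) stayed on the ramp. I laid them side by side in the reject tray. The tray had been knocked about 34 mm aside during the run, so I measured its position again before placing.
- I then slid the loaded carriage out to its other stop (about 12 N there) and let go.

**Last checks:**
- **Carriage:** at the end the arm put the knob at 0.142 m, giving 0.160 m of travel. The top camera put the knob 2–3 mm short of that (0.139 m), still within the 7 mm allowed and inside calibration error.
- **Worn rollers:** the top camera shows both lying in the tray.
- **Sound rollers:** before sliding out, depth readings put one roller where the front of two side by side would be. The bands seen through the hood also fitted two. I did not see each roller separately, and I did not look inside again after the slide. No roller was on the board or worktop afterwards.
- **Bystanders:** the timer, marker and flask look unmoved in the pictures, but I did not measure them again.

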